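# Open the sander's dust pot and brush it out

### The arm

A 6-joint arm with a two-finger parallel gripper is mounted at the origin on the work surface. World frame = base frame: x ahead of the robot, y to its left, z up, the work surface at z = 0. Lengths are in m, angles in rad, forces in N, time in s.
With the tool pointing down it reaches from about 0.275 to 0.975 m from the base axis. Payload 8.4 kg.
Tool frame: the origin (TCP) lies midway between the tips of the shut fingers; the grasp point (between the pads) lies 19 mm behind it (manip.grasp_offset is the distance from the TCP to the grasp point, in m); z points along the fingers, x is the direction in which the jaws open and shut, and the axes are right-handed (so a half turn about z gives the same grasp; the last joint's range is limited). The gripper opens to 92 mm and grips with 3 to 60 N. Pads are 20 mm wide; open, the fingers measure 128 mm over their backs; the gripper's body (75 mm by 189 mm) begins 69 mm behind the grasp point.
Start: joints at [1.31, 0.353, 1.633, -0, 1.155, -0.002], TCP at [0.16, 0.604, 0.215] pointing down, gripper open.
Joint ranges: [-2.63, 2.63], [-0.92, 2.1], [0.06, 2.66], [-1.3, 4.44], [0, 2.69], [-3.02, 3.02]. Speed limits (rad/s): [2.22, 2.22, 2.79, 3.14, 3.14, 3.14].

### API

Orientations are given as a rotation vector (axis times angle).
In Python, from bench import manip gives the robot as it stands.
- The arm moves only by the tool drive_tool, never from a script. Its argument "increments" is a list of rows, each an object with "fingers": the closure, from -1 (fully open) to 1 (shut), so that 0 is half open; "slide": the shift along the tool's x, y, z in mm, a list of three; "spin": the turn about the tool's z in degrees. In form: [{"fingers": fingers, "slide": [tx, ty, tz], "spin": spin}, ...]. A call has exactly 8 rows; each row is the pose to reach, as a shift and turn from the pose commanded when the call began, along the tool's axes at that moment; what a row does not reach only later rows make up. A row lasts 1/12 s, in which the tool goes at most 41.7 mm and 7.16 degrees, less where a joint would pass 70% of its speed; a pose out of reach is approached as far as the arm can. A call with a gripper value outside its range is refused whole. The fingers move at their own pace and stop on an object; the grip force is fixed at half the most. Time passes only in rows, so rows that repeat a pose let the fingers close, or fill a call up. It gives the time, the measured TCP pose, the force and the opening at its end, in the units of the state.
- manip.observe(): the state, without advancing time (a new reading comes with each control period).
- manip.camera(name): name is "scene" or "top" or "wrist"; returns a dict with "image" (384x512x3 uint8, red, green, blue), "intrinsics" (3x3 intrinsics, pixels), "dist" ([k1, k2, p1, p2, k3] as OpenCV has them; the pictures are not rectified), "rvec" (rotation vector, rad) and "tvec" (3), from world to camera coordinates, as OpenCV has them. Camera axes: x right, y down, z forward; pixel columns grow to the right and rows downward; lengths in m; the calibration is good to about 2 mm. A picture is of the moment at which its call begins. There is no depth.
- manip.job_done(): hands the job in, once; it reports no verdict.
The state is a dict: "time_s": time; "joint_positions": joint angles; "joint_vel": joint speeds; "joint_torque": joint torques, N m; "position": TCP position; "tool_rot": TCP orientation; "wrist_force": force on the tool from outside, world axes, zero at the start; "torque": the same for the moment, N m; "grip_width": finger opening in m.
Only numpy, scipy, OpenCV 4.12 (cv2) and the standard library are available. Lean on these libraries where they do the work, as an engineer would, in place of code of your own. Each camera call takes 0.05 s, during which the arm holds its last target. There are 200 camera calls.

### The job

The sander's dust pot needs cleaning out: pry every retaining clip off its stud with the hooked pick (do not pull the clips off with the gripper), put the clips in the red parts tray and the pick back on its rest, then lift the cover off and lay it flat, knob up, in the middle of the black mat. Brush the pot out with at least three full strokes, each down to the floor and back up to the rim, and stand the brush back in its block, head down. Leave the other things on the bench alone.

Things in the scene. Friction and masses are not known exactly. Their poses are not given: they have to be found in the camera images.
- pot: Fixed grey cast dust pot, 170 x 180 mm flange on top. Origin: centre of its underside; z up; +x away from the robot (within 0.2 rad), where its hose spigot sticks out. Round inside, inner radius 56 mm, inner floor z = 6 mm, rim (flange top) z = 100 mm. The cover lies on 2 mm pads on the flange, its top face at z = 107 mm; three brass studs come up through it to z = 119 mm.
- cover: Loose aluminium cover plate 170 (x) x 180 (y) x 5 mm, 0.45 kg, with three 21 mm holes over the studs. Origin: centre of its underside. A black knob 28 mm in diameter stands at its centre, from 13 to 33 mm above the plate's underside, on a thinner neck.
- pick: Hooked pick, 90 g. Origin: centre of its orange handle, 110 (x) x 18 x 18 mm. Along +x a 5 mm round steel shank runs 135 mm from the origin and is bent square down (-z) to a hook tip 46 mm below the handle's axis. It starts on its rest with the hook hanging down.
- pick_tip (a point): Lower end of the hook of the pick (5 mm round), at (135, 0, -46) mm in the pick's frame.
- pick_rest: Fixed wooden rest for the pick. Origin: centre of its underside; x along the pick. Two saddles, 12 mm thick at x = +-46 mm, 28 mm wide between their cheeks, carry the handle's underside at z = 54 mm (the handle's axis at z = 63 mm); cheeks reach z = 64 mm. Between them the handle is free to be gripped.
- brush: Bottle brush standing upright, head down, in its block; 90 g. Origin: centre of the lower end of the head; z along the brush towards the handle. Head 39 mm in diameter and 60 mm long, thin steel neck, blue round handle 18 mm in diameter from z = 100 to 200 mm.
- brush_block: Fixed wooden block 80 x 80 x 60 mm, origin centre of its underside, with a round hole 46 mm wide from the top down to z = 10 mm in which the brush stands.
- tray: Loose red parts tray, outside 100 (x) x 130 (y) x 22 mm, walls and floor 3 mm, origin centre of its underside.
- mat: Fixed black rubber mat 190 (x) x 200 (y) x 3 mm on the bench; origin centre of its underside.
- clip1: Dark spring-steel clip on stud 1, or absent; 5 mm thick, flat on the cover. Origin: ring axis, underside. Two sprung jaws, mouth to -x. A pull loop, 24 mm wide outside, 16 mm inside (y), runs along +x to a back bar at x = 24 to 28 mm; the hook fits in at x = 15 mm. At the start +x is within 0.45 rad of world -x. Pulled along +x with 6 to 12 N it springs off after 6 mm, then lies loose.
- stud1 (a point): Stud 1 of the pot, brass, 16 mm thick: its axis at the height of the cover's top face, at (+69, 0) mm in the pot's frame, the far side. A 12 mm thick groove from there to 6.5 mm higher holds the clip (if there is one); the stud's top is 12 mm above this point.
- clip2: Dark spring-steel clip on stud 2, or absent; 5 mm thick, flat on the cover. Origin: ring axis, underside. Two sprung jaws, mouth to -x. A pull loop, 24 mm wide outside, 16 mm inside (y), runs along +x to a back bar at x = 24 to 28 mm; the hook fits in at x = 15 mm. At the start +x is within 0.45 rad of world -x. Pulled along +x with 6 to 12 N it springs off after 6 mm, then lies loose.
- stud2 (a point): Stud 2 of the pot, brass, 16 mm thick: its axis at the height of the cover's top face, at (-25, +68) mm in the pot's frame, its left. A 12 mm thick groove from there to 6.5 mm higher holds the clip (if there is one); the stud's top is 12 mm above this point.
- clip3: Dark spring-steel clip on stud 3, or absent; 5 mm thick, flat on the cover. Origin: ring axis, underside. Two sprung jaws, mouth to -x. A pull loop, 24 mm wide outside, 16 mm inside (y), runs along +x to a back bar at x = 24 to 28 mm; the hook fits in at x = 15 mm. At the start +x is within 0.45 rad of world -x. Pulled along +x with 6 to 12 N it springs off after 6 mm, then lies loose.
- stud3 (a point): Stud 3 of the pot, brass, 16 mm thick: its axis at the height of the cover's top face, at (-25, -68) mm in the pot's frame, its right. A 12 mm thick groove from there to 6.5 mm higher holds the clip (if there is one); the stud's top is 12 mm above this point.
- glue: Bystander: white glue bottle with a yellow cap, 50 mm thick, 110 mm tall. Origin: centre of its underside.
- cap: Bystander: small yellow bottle cap, 34 mm wide. Origin: centre of its underside.
- pencil: Bystander: green pencil, 150 mm long. Origin: centre of its underside.
- offcut: Bystander: wooden offcut 60 x 90 x 18 mm. Origin: centre of its underside.
Things that resemble listed ones, but are neither listed nor needed, are in the scene too. What is meant by the brush_block is not white, and is the smaller of those in its own colour.

How it is judged:
By the outcome, as a careful person would: the job done as asked, in the order asked, and still so for the second after the job is handed in, with the robot touching nothing.
Of clip1, clip2, clip3 only 2 to 3 are there at a start; the rules pass over those that are not, and their reading is None.
At some moment in a run one of tray, cover may be knocked a few centimetres aside while the robot is not near it.
It also fails if it takes over 210 s, if anything falls off the work surface, if the arm or the gripper's body presses on something with over 40 N, if the wrist force passes 120 N, or if a joint passes its speed limit or range.

## Working session

There is one attempt and no reset: what is moved stays moved. The work goes in short steps, Python scripts to look and compute and a tool call to move; the robot and the scene stay as the last step left them, time stands still between calls to the robot, and variables do not carry over. Pictures are saved under pics/ and viewed, about 12 in all and at most 16, crops included, and the job is handed in when it is done.

Besides the shell and the picture viewer there is one more tool, called after ">>>" as name(argument=value, ...) on one line, values as JSON. drive_tool: Moves the arm, as the interface text tells. Its arguments: {"type":"object","properties":{"increments":{"type":"array"}},"required":["increments"]}

```bash
ls; mkdir -p pics; cat > h.py <<'E'
import numpy as np, cv2
from scipy.spatial.transform import Rotation as R
from bench import manip
def shot(name,f=None):
    c=manip.camera(name)
    if f: cv2.imwrite('pics/'+f,c['image'][:,:,::-1])
    return c
def ray(c,uv):
    uv=np.array(uv,float).reshape(-1,1,2)
    p=cv2.undistortPoints(uv,c['intrinsics'],c['dist']).reshape(-1,2)
    M=R.from_rotvec(np.ravel(c['rvec'])).as_matrix()
    d=np.c_[p,np.ones(len(p))]@M
    return -M.T@np.ravel(c['tvec']),d
def onz(c,uv,z):
    o,d=ray(c,uv); return o+d*((z-o[2])/d[:,2])[:,None]
def proj(c,P):
    return cv2.projectPoints(np.array(P,float).reshape(-1,3),np.ravel(c['rvec']),np.ravel(c['tvec']),c['intrinsics'],c['dist'])[0].reshape(-1,2)
def save(c,n): 
    import pickle; pickle.dump(c,open(n,'wb'))
def load(n):
    import pickle; return pickle.load(open(n,'rb'))
E
python3 - <<'E'
from h import *
a=shot('top');b=shot('scene');save(a,'t0');save(b,'s0')
im=np.hstack([a['image'],b['image']])
for n,c in(('t',a),('s',b)): cv2.imwrite(f'pics/{n}0.png',cv2.resize(c['image'][:,:,::-1],(800,600),interpolation=cv2.INTER_CUBIC)); print(ray(c,[256,192]))
s=manip.observe();print(s,manip.grasp_offset)
E
```

```text
pics
(array([0.29624699, 0.07622402, 1.21457868]), array([[ 0.18128218,  0.02379873, -0.98320771]]))
(array([ 1.32754785, -0.8210218 ,  1.08331179]), array([[-0.5102623 ,  0.57781842, -0.63706875]]))
{'time_s': 0.1, 'joint_positions': array([ 1.30961139e+00,  3.53576520e-01,  1.63405099e+00, -2.19426258e-05,
        1.15518103e+00, -2.43450639e-03]), 'joint_vel': array([-0.00054531,  0.00068524, -0.00334679,  0.00044589, -0.00055534,
       -0.00031982]), 'joint_torque': array([-7.44828849e-04, -5.94903445e+01, -3.34931195e+01,  6.97653671e-02,
        1.82811177e-02, -1.80165267e-05]), 'position': array([0.15983575, 0.60376557, 0.21394399]), 'tool_rot': array([ 2.48886735e+00,  1.91582796e+00, -1.49676010e-03]), 'wrist_force': array([ 0.09090226,  0.38922822, -0.52451545]), 'torque': array([-0.01728676,  0.01365522, -0.00553982]), 'grip_width': 0.09192749949833905} 0.0187
```

View pics/t0.png

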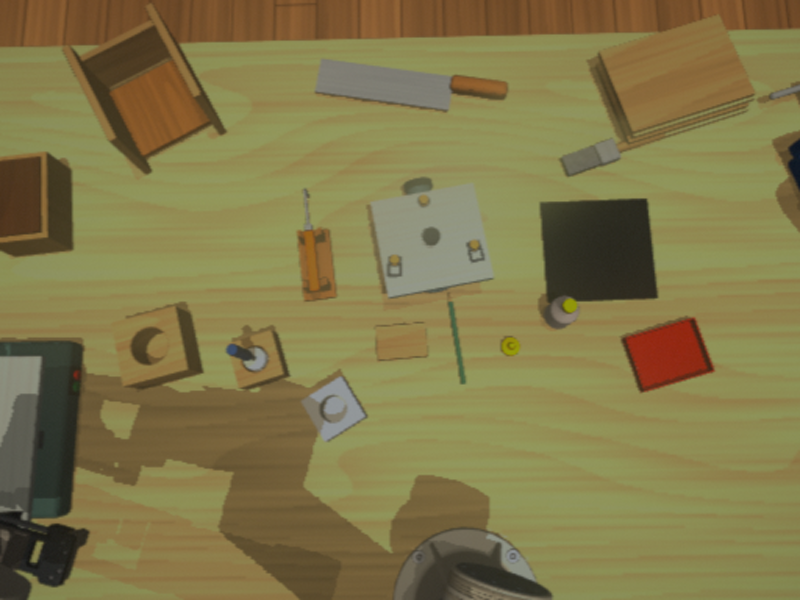

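View pics/s0.png

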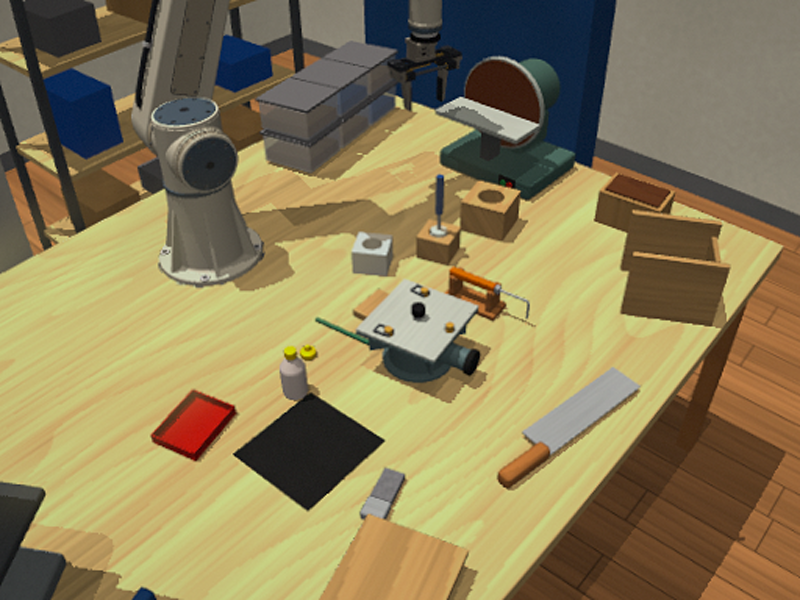

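The top view (800x600) shows clips on studs 2 (395,265) and 3 (475,252). Stud 1 (424,200) is bare. The pick and its rest are at (316,262), the brush and small wood block at (258,357), the tray at (668,354) and the mat at (600,250). The scene view agrees.

```bash
python3 - <<'E'
from h import *
c=load('t0');s=load('s0');k=.64
def P(n,uv,z): print(n,np.round(onz(c,np.array(uv)*k,z),4).tolist())
hsv=cv2.cvtColor(c['image'],cv2.COLOR_RGB2HSV)
def rect(n,m,z,lim=None):
    m=m.astype(np.uint8)
    if lim: 
        x0,x1,y0,y1=[int(v*k) for v in lim]; q=np.zeros_like(m);q[y0:y1,x0:x1]=1;m=m*q
    cs=max(cv2.findContours(m,0,2)[0],key=cv2.contourArea)
    w=onz(c,cs.reshape(-1,2),z)[:,:2].astype(np.float32)
    r=cv2.minAreaRect(w);print(n,np.round(r[0],4),np.round(r[1],4),r[2]);return r
H,S,V=hsv[...,0].astype(int),hsv[...,1].astype(int),hsv[...,2].astype(int)
rect('tray',((H<6)|(H>174))&(S>150),.022,(600,730,300,400))
rect('mat',(V<45),.003,(520,680,180,310))
rect('cover',(S<60)&(V>110),.107,(350,510,170,310))
rect('handle',(H>8)&(H<16)&(S>200)&(V>120),.072,(290,340,220,300))
rect('block?',(V>0)&(H>8)&(H<19)&(V>110)&(S>130),.06,(225,290,325,390))
P('stud1',(424,200),.119);P('stud2',(395,260),.119);P('stud3',(475,244),.119);P('knob',(431,236),.135)
P('handle ends',[(311,232),(316,290)],.072);P('tip bend',(306,190),.063)
P('block c',(257,358),.06);P('brush top',(233,350),.21)
P('restcorners',[(299,231),(331,229),(336,298),(303,301)],.0)
print(c['intrinsics'])
for x0,x1,y0,y1,n in((350,510,170,310,'cov'),):
    im=c['image'][int(y0*k):int(y1*k),int(x0*k):int(x1*k),::-1]
    cv2.imwrite('pics/cov0.png',cv2.resize(im,None,fx=5,fy=5,interpolation=cv2.INTER_CUBIC))
w=shot('wrist');print(ray(w,[256,192]),w['intrinsics'][0],manip.observe()['position']);
o=R.from_rotvec(manip.observe()['tool_rot']).as_matrix();print(o)
E
```

```text
tray [ 0.4151 -0.3601] [0.0883 0.115 ] 16.37368392944336
mat [ 0.6235 -0.2927] [0.1529 0.1208] 1.440353274345398
cover [0.6107 0.051 ] [0.1818 0.1804] 9.981745719909668Traceback (most recent call last):
  File "<stdin>", line 16, in <module>
  File "<stdin>", line 9, in rect
ValueError: max() iterable argument is empty
```

```bash
python3 - <<'E'
from h import *
c=load('t0');s=load('s0');k=.64
def P(n,uv,z): print(n,np.round(onz(c,np.array(uv)*k,z)[:,:2],4).tolist())
P('mat',[(541,202),(647,199),(657,297),(549,301)],.003)
P('stud1',(424,200),.119);P('stud2',(395,260),.119);P('stud3',(475,244),.119);P('knob',(431,236),.135)
P('handle ends',[(311,232),(316,290)],.072);P('tip bend',(306,190),.063)
P('block c',(257,358),.06);P('brush top',(233,350),.21)
P('restcorners',[(299,231),(331,229),(336,298),(303,301)],.0)
hsv=cv2.cvtColor(c['image'],cv2.COLOR_RGB2HSV);print(hsv[160:185:6,200],hsv[165,190:216:3])
w=shot('wrist');save(w,'w0');print(ray(w,[256,192]),w['intrinsics'][0])
print(R.from_rotvec(manip.observe()['tool_rot']).as_matrix().round(3))
E
```

```text
mat [[0.7011, -0.1597], [0.7031, -0.3563], [0.5175, -0.3592], [0.5133, -0.1645]]
stud1 [[0.6698, 0.0601]]
stud2 [[0.5661, 0.1103]]
stud3 [[0.5912, -0.0236]]
knob [[0.6019, 0.0499]]
handle ends [[0.631, 0.2589], [0.5269, 0.2488]]
tip bend [[0.7119, 0.2704]]
block c [[0.412, 0.3507]]
brush top [[0.4095, 0.3515]]
restcorners [[0.6544, 0.2929], [0.6572, 0.233], [0.5258, 0.2228], [0.5213, 0.2833]]
[[ 17 195 149]
 [ 18 194 150]
 [ 17 195 150]
 [ 17 193 151]
 [ 17 197 150]] [[ 31 103 148]
 [ 16 164 143]
 [ 16 181 141]
 [ 17 195 150]
 [ 17 168 123]
 [ 16 159 141]
 [ 16 155 145]
 [ 16 155 145]
 [ 29 104 145]]
(array([0.09515232, 0.62143743, 0.38407834]), array([[ 0.23552897, -0.0638879 , -0.96978644]])) [304.56402199   0.         256.07470521]
[[ 0.256  0.967 -0.   ]
 [ 0.967 -0.256 -0.001]
 [-0.001  0.    -1.   ]]
```

```bash
cat > plan.py <<'E'
# plan.py : commanded pose kept in cmd.json; go(x,y,z,yaw) prints slide and spin of one call
import json,os,numpy as np
F='cmd.json'
if not os.path.exists(F): json.dump([160,604,215,75.17],open(F,'w'))
def go(*targets):
    p=np.array(json.load(open(F)),float)
    for t in targets:
        t=np.array([q if v is None else v for v,q in zip(t,p)],float)
        a=np.radians(p[3]);tx=np.array([np.cos(a),np.sin(a)]);ty=np.array([np.sin(a),-np.cos(a)])
        d=t-p; s=np.round([d[:2]@tx,d[:2]@ty,-d[2]],1); sp=round(p[3]-t[3],1)
        print('slide',s.tolist(),'spin',sp,'rows',round(float(np.linalg.norm(s))/41.7,1),round(abs(sp)/7.16,1))
        p=np.r_[p[:2]+tx*s[0]+ty*s[1],p[2]-s[2],p[3]-sp]
    json.dump(p.tolist(),open(F,'w'))
def sync():
    from h import manip,R
    o=manip.observe();m=R.from_rotvec(o['tool_rot']).as_matrix()
    me=np.r_[o['position']*1000,np.degrees(np.arctan2(m[1,0],m[0,0]))]
    print('cmd',np.round(json.load(open(F)),1),'meas',me.round(1),'F',o['wrist_force'].round(1),'T',o['torque'].round(2),'w',round(o['grip_width']*1000,1),'t',round(o['time_s'],1)); return me
def reset():
    json.dump(sync().tolist(),open(F,'w'))
E
python3 -c "
from plan import *
go((160,604,270,None),(370,430,270,85.7),(560,254,260,95.7))"
```

```text
slide [0.0, 0.0, -55.0] spin 0.0 rows 1.3 0.0
slide [-114.5, 247.5, -0.0] spin -10.5 rows 6.5 1.5
slide [-161.1, 202.8, 10.0] spin -10.0 rows 6.2 1.4
```

>>> drive_tool(increments=[{"fingers": -1,"slide": [0,0,-55],"spin": 0},{"fingers": -1,"slide": [0,0,-55],"spin": 0},{"fingers": -1,"slide": [-114.5,247.5,-55],"spin": -10.5},{"fingers": -1,"slide": [-114.5,247.5,-55],"spin": -10.5},{"fingers": -1,"slide": [-114.5,247.5,-55],"spin": -10.5},{"fingers": -1,"slide": [-114.5,247.5,-55],"spin": -10.5},{"fingers": -1,"slide": [-114.5,247.5,-55],"spin": -10.5},{"fingers": -1,"slide": [-114.5,247.5,-55],"spin": -10.5}])

```text
time_s: 0.82
position: [0.3528, 0.4436, 0.2695]
tool_rot: [2.303, 2.136, -0.0]
wrist_force: [0.8, 1.0, 0.3]
grip_width: 0.0921
```

```bash
python3 -c "
from plan import *
reset();go((560,254,260,95.7))"
```

```text
cmd [560.  254.  260.   95.7] meas [352.8 443.6 269.5  85.7] F [0.8 1.  0.3] T [ 0.02 -0.03  0.01] w 92.1 t 0.8
slide [-173.5, 220.8, 9.5] spin -10.0 rows 6.7 1.4
```

>>> drive_tool(increments=[{"fingers": -1,"slide": [-173.5,220.8,9.5],"spin": -10},{"fingers": -1,"slide": [-173.5,220.8,9.5],"spin": -10},{"fingers": -1,"slide": [-173.5,220.8,9.5],"spin": -10},{"fingers": -1,"slide": [-173.5,220.8,9.5],"spin": -10},{"fingers": -1,"slide": [-173.5,220.8,9.5],"spin": -10},{"fingers": -1,"slide": [-173.5,220.8,9.5],"spin": -10},{"fingers": -1,"slide": [-173.5,220.8,9.5],"spin": -10},{"fingers": -1,"slide": [-173.5,220.8,9.5],"spin": -10}])

```text
time_s: 1.48
position: [0.5625, 0.2513, 0.2594]
tool_rot: [2.112, 2.323, -0.001]
wrist_force: [-0.6, -0.2, -0.8]
grip_width: 0.0919
```

```bash
python3 - <<'E'
from h import *
from plan import *
w=shot('wrist');save(w,'w1');cv2.imwrite('pics/w1.png',cv2.resize(w['image'][:,:,::-1],(800,600),interpolation=cv2.INTER_CUBIC))
sync()
E
```

```text
cmd [560.  254.  260.   95.7] meas [560.5 253.2 259.4  95.4] F [-1.3  1.1 -0.7] T [0.03 0.05 0.02] w 91.6 t 1.5
```

View pics/w1.png

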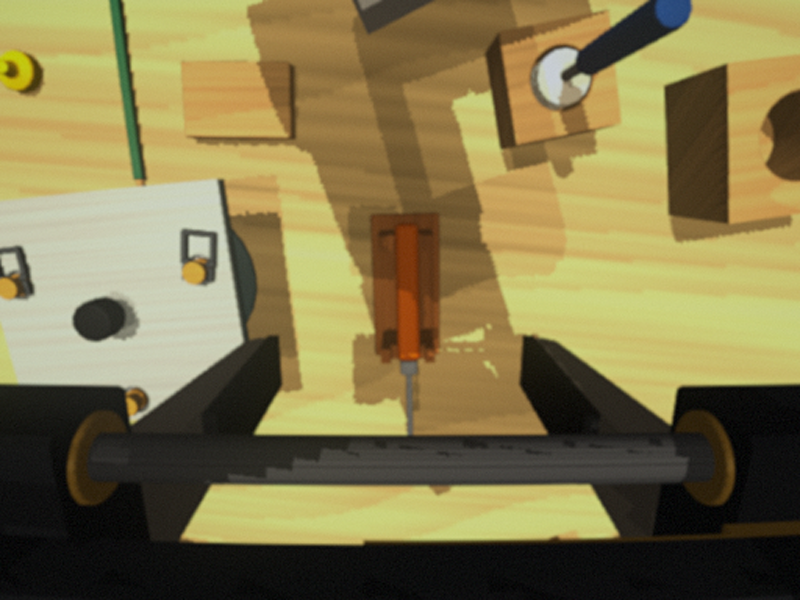

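The wrist view shows the pick handle from (406,223) to (409,358), clip 2 with its stud at (194,271) and loop up to (199,230), and clip 3 partly in view at (10,287).

```bash
python3 - <<'E'
from h import *
from plan import *
c=load('w1');k=.64
def P(n,uv,z): 
    r=onz(c,np.array(uv)*k,z)[:,:2]*1000;print(n,r.round(1).tolist());return r
e=P('handle',[(406,223),(409,358)],.072);d=e[1]-e[0];print(e.mean(0),np.hypot(*d),np.degrees(np.arctan2(d[1],d[0])))
P('shank end',(410,434),.066)
a=P('stud2,3,1 top',[(194,271),(10,287),(135,401)],.119)
P('knob',(99,318),.135)
q=P('clip2 back corners out, front',[(182,231),(216,233),(182,258),(214,262)],.112)
P('clip3 back',[(22,247),(31,287)],.112)
P('rest corners',[(372,213),(440,214)],.0)
P('block top',[(487,52),(608,12),(620,122),(505,147)],.06)
P('hole c',(561,77),.06)
E
```

```text
handle [[526.3, 252.4], [632.6, 265.2]]
[579.46028996 258.80260921] 107.10875815072407 6.857050772728193
shank end [[703.4, 273.2]]
stud2,3,1 top [[567.0, 113.2], [590.3, -18.3], [667.3, 68.2]]
knob [[600.9, 55.7]]
clip2 back corners out, front [[541.9, 102.1], [541.2, 125.3], [560.3, 101.9], [561.1, 124.1]]
clip3 back [[562.7, -12.4], [591.0, -8.2]]
rest corners [[526.5, 222.7], [521.6, 283.2]]
block top [[399.6, 298.8], [363.2, 381.9], [437.0, 404.2], [463.9, 320.8]]
hole c [[410.7, 354.9]]
```

```bash
python3 -c "
from plan import *
go((579.5,257,44,96.9))"
```

```text
slide [1.0, 19.7, 216.0] spin -1.2 rows 5.2 0.2
```

>>> drive_tool(increments=[{"fingers": -1,"slide": [1,19.7,30],"spin": -1.2},{"fingers": -1,"slide": [1,19.7,65],"spin": -1.2},{"fingers": -1,"slide": [1,19.7,100],"spin": -1.2},{"fingers": -1,"slide": [1,19.7,135],"spin": -1.2},{"fingers": -1,"slide": [1,19.7,170],"spin": -1.2},{"fingers": -1,"slide": [1,19.7,200],"spin": -1.2},{"fingers": -1,"slide": [1,19.7,216],"spin": -1.2},{"fingers": -1,"slide": [1,19.7,216],"spin": -1.2}])

```text
time_s: 2.2
position: [0.5745, 0.2583, 0.04]
tool_rot: [-2.081, -2.349, 0.01]
wrist_force: [-0.9, -0.1, 0.3]
grip_width: 0.092
```

>>> drive_tool(increments=[{"fingers": 1,"slide": [0,0,0],"spin": 0},{"fingers": 1,"slide": [0,0,0],"spin": 0},{"fingers": 1,"slide": [0,0,0],"spin": 0},{"fingers": 1,"slide": [0,0,0],"spin": 0},{"fingers": 1,"slide": [0,0,0],"spin": 0},{"fingers": 1,"slide": [0,0,0],"spin": 0},{"fingers": 1,"slide": [0,0,0],"spin": 0},{"fingers": 1,"slide": [0,0,0],"spin": 0}])

```text
time_s: 2.87
position: [0.5784, 0.2585, 0.0443]
tool_rot: [2.084, 2.35, 0.001]
wrist_force: [0.1, 0.0, -0.1]
grip_width: 0.0406
```

```bash
python3 -c "
from plan import *
sync()
go((579.5,257,200,96.9),(400,180,220,96.9))"
```

```text
cmd [579.5 257.   44.   96.9] meas [578.4 258.5  44.3  96.9] F [ 0.1  0.  -0.1] T [ 0.07  0.02 -0.01] w 40.6 t 2.9
slide [0.0, 0.0, -156.0] spin -0.0 rows 3.7 0.0
slide [-54.9, -187.4, -20.0] spin -0.0 rows 4.7 0.0
```

>>> drive_tool(increments=[{"fingers": 1,"slide": [0,0,0],"spin": 0},{"fingers": 1,"slide": [0,0,0],"spin": 0},{"fingers": 1,"slide": [0,0,0],"spin": 0},{"fingers": 1,"slide": [0,0,0],"spin": 0},{"fingers": 1,"slide": [0,0,0],"spin": 0},{"fingers": 1,"slide": [0,0,0],"spin": 0},{"fingers": 1,"slide": [0,0,0],"spin": 0},{"fingers": 1,"slide": [0,0,0],"spin": 0}])

```text
time_s: 3.53
position: [0.5783, 0.2585, 0.044]
tool_rot: [-2.084, -2.351, 0.0]
wrist_force: [0.5, -0.3, -0.4]
grip_width: 0.0175
```

>>> drive_tool(increments=[{"fingers": 1,"slide": [0,0,-20],"spin": 0},{"fingers": 1,"slide": [0,0,-40],"spin": 0},{"fingers": 1,"slide": [0,0,-65],"spin": 0},{"fingers": 1,"slide": [0,0,-90],"spin": 0},{"fingers": 1,"slide": [0,0,-115],"spin": 0},{"fingers": 1,"slide": [0,0,-140],"spin": 0},{"fingers": 1,"slide": [0,0,-156],"spin": 0},{"fingers": 1,"slide": [0,0,-156],"spin": 0}])

```text
time_s: 4.2
position: [0.5802, 0.2594, 0.204]
tool_rot: [2.083, 2.349, 0.009]
wrist_force: [0.6, 0.6, -0.7]
grip_width: 0.0176
```

>>> drive_tool(increments=[{"fingers": 1,"slide": [-8,-25,-5],"spin": 0},{"fingers": 1,"slide": [-16,-55,-10],"spin": 0},{"fingers": 1,"slide": [-25,-85,-15],"spin": 0},{"fingers": 1,"slide": [-34,-115,-20],"spin": 0},{"fingers": 1,"slide": [-43,-145,-20],"spin": 0},{"fingers": 1,"slide": [-51,-175,-20],"spin": 0},{"fingers": 1,"slide": [-54.9,-187.4,-20],"spin": 0},{"fingers": 1,"slide": [-54.9,-187.4,-20],"spin": 0}])

```text
time_s: 4.87
position: [0.3961, 0.1804, 0.2191]
tool_rot: [-2.084, -2.35, 0.003]
wrist_force: [0.2, 0.7, -0.1]
grip_width: 0.0178
```

```bash
python3 - <<'E'
from h import *
from plan import *
sync()
t=shot('top');s=shot('scene');w=shot('wrist');save(t,'t1');save(s,'s1');save(w,'w2')
a=cv2.resize(t['image'][105:205,180:320,::-1],(560,400),interpolation=cv2.INTER_CUBIC)
b=cv2.resize(s['image'][150:250,180:355,::-1],(700,400),interpolation=cv2.INTER_CUBIC)
cv2.imwrite('pics/c1.png',cv2.resize(np.hstack([t['image'][90:240,160:320,::-1],w['image'][0:300:2,0:512:2,::-1]]),(800,300)))
cv2.imwrite('pics/w2.png',cv2.resize(w['image'][:,:,::-1],(800,600),interpolation=cv2.INTER_CUBIC))
cv2.imwrite('pics/ts1.png',np.vstack([cv2.resize(t['image'][90:165,160:310,::-1],(600,300),interpolation=cv2.INTER_CUBIC),cv2.resize(s['image'][150:225,200:350,::-1],(600,300),interpolation=cv2.INTER_CUBIC)]))
E
```

```text
cmd [400.  180.  220.   96.9] meas [396.1 180.4 219.1  96.9] F [ 0.2  0.7 -0.1] T [0.01 0.   0.02] w 17.8 t 4.9
```

View pics/w2.png

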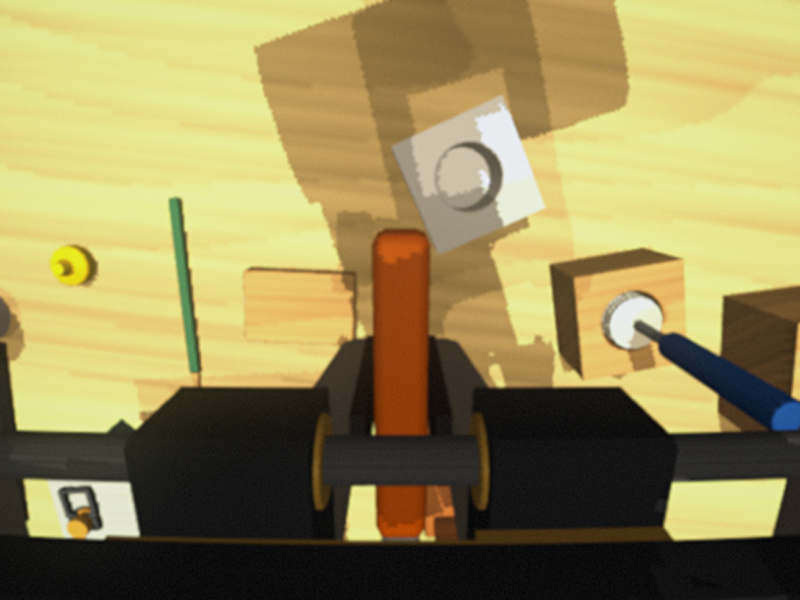

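View pics/ts1.png

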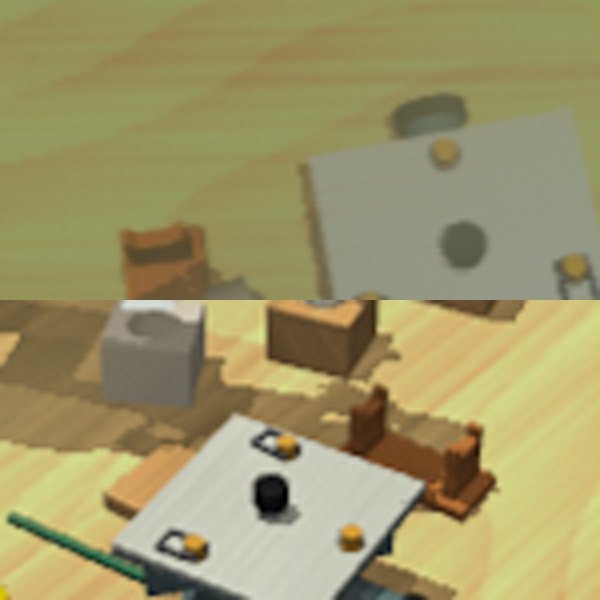

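The wrist view shows the pick held level, with its near end at (401,232) and clip 3 visible at (78,505). The other two views show the rest empty and the clips undisturbed.

```bash
python3 - <<'E'
from h import *
from plan import *
c=load('w2');k=.64
def P(n,uv,z): 
    r=onz(c,np.array(uv)*k,z)[:,:2]*1000;print(n,r.round(1).tolist());return r
P('near end',(401,234),.2468)
P('clip3 back corners',[(60,489),(94,486)],.112);P('front corners',[(66,513),(101,515)],.112);P('stud3',(79,522),.119)
P('block hole',(633,321),.06)
c=load('s1')
f=lambda u,v:(u/4+200,(v-300)/4+150)
print((onz(c,[f(287,443),f(196,546),f(352,536)],.119)*1000).round(1))
print((onz(c,[f(262,430),f(250,441),f(170,532),f(157,546)],.112)*1000).round(1))
reset()
go((415,118.4,155,88))
E
```

```text
near end [[348.5, 176.5]]
clip3 back corners [[565.7, -36.3], [559.4, -11.4]]
front corners [[585.3, -33.6], [582.9, -7.8]]
stud3 [[585.0, -19.5]]
block hole [[411.2, 355.7]]
[[572.3 108.2 119. ]
 [598.3 -26.9 119. ]
 [677.9  55.6 119. ]]
[[541.5 114.8 112. ]
 [543.3  98.1 112. ]
 [568.  -22.1 112. ]
 [571.2 -39.8 112. ]]
cmd [400.  180.  220.   96.9] meas [400.1 182.1 220.1  96.9] F [ 0.2  1.  -0.4] T [ 0.02 -0.    0.03] w 17.7 t 5.0
slide [-65.0, 7.2, 65.1] spin 8.9 rows 2.2 1.2
```

>>> drive_tool(increments=[{"fingers": 1,"slide": [-20,2,10],"spin": 3},{"fingers": 1,"slide": [-40,5,25],"spin": 6},{"fingers": 1,"slide": [-60,7,40],"spin": 8.9},{"fingers": 1,"slide": [-65,7.2,55],"spin": 8.9},{"fingers": 1,"slide": [-65,7.2,65.1],"spin": 8.9},{"fingers": 1,"slide": [-65,7.2,65.1],"spin": 8.9},{"fingers": 1,"slide": [-65,7.2,65.1],"spin": 8.9},{"fingers": 1,"slide": [-65,7.2,65.1],"spin": 8.9}])

```text
time_s: 5.68
position: [0.4146, 0.1186, 0.1555]
tool_rot: [2.259, 2.183, 0.001]
wrist_force: [0.1, 0.2, -1.2]
grip_width: 0.0178
```

```bash
python3 - <<'E'
from h import *
from plan import *
sync()
t=shot('top');s=shot('scene');save(t,'t2');save(s,'s2')
cv2.imwrite('pics/ts2.png',np.hstack([cv2.resize(t['image'][110:200,220:320,::-1],(400,360),interpolation=cv2.INTER_CUBIC),cv2.resize(s['image'][160:250,230:330,::-1],(400,360),interpolation=cv2.INTER_CUBIC)]))
tip=[.551,.1137,.128]
print((proj(t,tip)-[220,110])*4,(proj(s,tip)-[230,160])*4+[400,0])
E
```

```text
cmd [415.  118.4 155.   88. ] meas [414.6 118.6 155.5  88. ] F [ 0.1  0.2 -1.2] T [ 0.06 -0.08  0.03] w 17.8 t 5.7
[[125.67926396 245.21438198]] [[550.54901532  79.50272119]]
```

View pics/ts2.png

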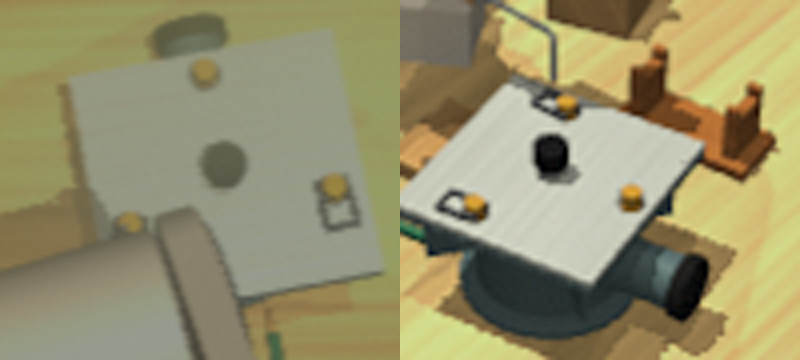

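Left (top view): the arm hides clip 2, but clip 3 is clear, with its stud at (335,187) and back corners at (322,229) and (357,222). Right (scene view): the hook end at (554,80) hangs just behind clip 2's loop, centred near (548,101), with its stud at (568,106).

```bash
python3 - <<'E'
from h import *
from plan import *
t=load('t2');s=load('s2')
ft=lambda u,v:(u/4+220,v/4+110); fs=lambda u,v:((u-400)/4+230,v/4+160)
r=lambda c,p,z:(onz(c,p,z)[:,:2]*1000).round(1).tolist()
print('tip',r(s,[fs(553,79)],.128),'stud2',r(s,[fs(568,106)],.119),'clip2 loop corners',r(s,[fs(548,90),fs(533,103)],.112))
print('stud3',r(s,[fs(476,207)],.119),'loop3',r(s,[fs(453,193),fs(438,207)],.112))
b=onz(t,[ft(322,229),ft(357,222)],.112)[:,:2]*1000;st=onz(t,[ft(335,187)],.119)[0,:2]*1000
d=b.mean(0)-st;print('top stud3',st,b,'dir',np.degrees(np.arctan2(d[1],d[0])),np.hypot(*d))
e=b[0]-b[1];print('bar normal',np.degrees(np.arctan2(e[1],e[0])))
go((None,None,146,None))
E
```

```text
tip [[552.0, 115.4]] stud2 [[575.3, 105.9]] clip2 loop corners [[545.1, 117.8], [546.7, 97.7]]
stud3 [[599.0, -27.8]] loop3 [[570.5, -21.5], [572.5, -40.1]]
top stud3 [589.66257824 -22.90737223] [[563.36374228 -14.14318912]
 [567.65838243 -37.11167651]] dir -173.57415002072943 24.3042064050085
bar normal 100.59085224784016
slide [0.0, 0.0, 9.0] spin 0.0 rows 0.2 0.0
```

```bash
python3 - <<'E'
from h import *
s=load('s2');g=cv2.cvtColor(s['image'],cv2.COLOR_RGB2GRAY)
print('cols',range(264,274))
for v in range(168,192): print(v,g[v,262:278],s['image'][v,268])
E
```

```text
cols range(264, 274)
168 [205 210 204 189 152 120 144 183 197 194 197 200 205 202 196 185] [148 148 109]
169 [207 208 206 207 198 149 114 170 197 197 200 202 205 202 199 197] [115 115 105]
170 [205 203 202 201 203 154  95 164 201 202 204 203 198 195 194 194] [96 95 90]
171 [205 201 200 197 200 151  84 167 206 205 202 196 195 193 196 194] [84 85 81]
172 [202 197 196 195 199 148  84 171 208 201 195 195 195 195 195 191] [83 85 78]
173 [197 194 194 196 203 150  83 168 203 194 195 196 196 193 190 189] [82 84 79]
174 [182 189 197 201 208 153  82 163 199 195 197 195 194 190 189 194] [83 82 78]
175 [176 191 203 205 209 154  80 164 201 197 194 192 189 189 194 197] [80 80 76]
176 [182 188 199 204 204 148  80 164 200 194 191 190 190 195 198 197] [80 81 76]
177 [186 184 185 194 201 149  81 163 197 191 190 192 196 199 198 195] [82 82 77]
178 [189 185 180 193 202 150  80 159 194 191 194 198 197 196 194 190] [80 81 76]
179 [135 132 138 150 186 154  84 159 195 196 198 200 199 196 192 188] [85 84 83]
180 [ 93  92 114 128 143 132 111 169 204 203 202 176 147 144 171 190] [130 108  76]
181 [116 105 102 
[... 194 characters left out ...]
26 115 116 116 114 113] [37 41 44]
184 [175 112  70  52  90  99  67 113 153 159 157 145 131 120 116 110] [65 68 67]
185 [159  81  83 136 185 197 169 164 171 171 171 151 124 118 121 120] [169 172 157]
186 [172  93  57  97 142 173 162 126 123 136 133 103  75 100 120 119] [162 164 152]
187 [200 187 158  95  53  98 103  67  67  86  81  61  45 144 185 184] [101 104 101]
188 [206 209 203 187 155 100  45  49  72  69  65  63  72 166 207 204] [43 45 46]
189 [205 205 206 204 201 189 153  96  55  55  62  95 153 197 203 202] [154 155 143]
190 [205 203 201 202 205 207 197 181 153 139 167 183 196 203 201 201] [197 200 181]
191 [202 202 202 204 204 202 202 203 194 192 200 204 202 202 201 202] [202 205 187]
```

```bash
python3 - <<'E'
from h import *
s=load('s2')
for st,yw in(((567,113.2),178),((567,111.5),178),((567,111.5),182)):
    a=np.radians(yw);u=np.array([np.cos(a),np.sin(a)]);v=np.array([-u[1],u[0]])
    pts=[[*(np.array(st)+x*u+y*v),z] for x,y,z in((28,12,112),(28,-12,112),(24,8,112),(24,-8,112),(20,0,109.5),(0,0,119))]
    print(st,yw,proj(s,np.array(pts)/1000).round(1).tolist())
g=cv2.cvtColor(s['image'],cv2.COLOR_RGB2HSV)
m=((g[...,0]<26)&(g[...,1]>170)).astype(np.uint8);
for v in range(180,192): print(v,''.join('#' if x else '.' for x in m[v,255:285]),g[v,270:275,2])
E
```

```text
(567, 113.2) 178 [[262.2, 184.0], [267.3, 180.5], [264.0, 184.0], [267.4, 181.6], [266.7, 184.0], [271.5, 184.3]]
(567, 111.5) 178 [[261.9, 184.3], [267.0, 180.8], [263.7, 184.2], [267.1, 181.9], [266.3, 184.2], [271.1, 184.6]]
(567, 111.5) 182 [[261.7, 184.7], [266.4, 181.0], [263.5, 184.6], [266.6, 182.1], [266.0, 184.4], [271.1, 184.6]]
180 .............................. [219 216 217 193 168]
181 .............................. [177 173 171 153 136]
182 .............................. [137 140 139 138 137]
183 .............................. [116 153 144 131 136]
184 ...............##............. [197 204 201 177 144]
185 ...............####........... [223 222 223 193 137]
186 ...............####........... [162 178 174 136  85]
187 ...............####........... [ 90 114 109  79  48]
188 .................##........... [77 80 85 83 77]
189 .................#............ [ 56  65  87 112 156]
190 .............................. [155 143 171 186 198]
191 .............................. [197 195 203 208 205]
```

```bash
python3 -c "
import json
json.dump([415,118.4,155,88],open('cmd.json','w'))
from plan import *
go((415,116.4,136,None))"
```

```text
slide [-2.0, 0.1, 19.0] spin 0.0 rows 0.5 0.0
```

>>> drive_tool(increments=[{"fingers": 1,"slide": [-2,-0.1,3],"spin": 0},{"fingers": 1,"slide": [-2,-0.1,6],"spin": 0},{"fingers": 1,"slide": [-2,-0.1,9],"spin": 0},{"fingers": 1,"slide": [-2,-0.1,12],"spin": 0},{"fingers": 1,"slide": [-2,-0.1,15],"spin": 0},{"fingers": 1,"slide": [-2,-0.1,17],"spin": 0},{"fingers": 1,"slide": [-2,-0.1,19],"spin": 0},{"fingers": 1,"slide": [-2,-0.1,19],"spin": 0}])

```text
time_s: 6.45
position: [0.4134, 0.1158, 0.1356]
tool_rot: [-2.26, -2.181, 0.001]
wrist_force: [-0.6, 0.6, -1.8]
grip_width: 0.0177
```

```bash
python3 - <<'E'
from h import *
from plan import *
sync()
s=shot('scene');save(s,'s3')
g=cv2.cvtColor(s['image'],cv2.COLOR_RGB2GRAY)
for v in range(176,192): print(v,g[v,259:277])
E
```

```text
cmd [415.  116.4 136.   88. ] meas [413.4 115.8 135.6  88. ] F [-0.6  0.6 -1.8] T [0.07 0.05 0.01] w 17.7 t 6.5
176 [155 179 179 192 206 207 208 160  94 162 200 196 194 190 189 192 196 198]
177 [150 157 160 190 199 201 202 157  94 164 199 194 191 190 192 196 197 198]
178 [128 146 174 187 185 194 201 159  94 161 195 191 191 194 198 198 195 194]
179 [114 134 146 140 128 174 206 161  97 158 194 195 199 202 200 198 192 190]
180 [111 107 117 120 113 140 157 126  84 161 201 177 153 153 150 175 194 189]
181 [122 117 113 104 117 126 129 109  82 129 157 142 124 121 117 131 143 171]
182 [123 123 119 116 111 109 103  95  77  80 105 120 123 121 116 115 113 132]
183 [188 154 119 125 112  88  62  76  75  46  52 103 118 113 116 116 116 114]
184 [204 194 185 165 113  63  42  74  77  72 123 152 157 153 148 132 119 116]
185 [201 205 208 160  82  86 136 153 115  93 148 171 171 171 148 118 118 121]
186 [200 203 205 171  94  56  98 129 140 133 118 124 137 134 100  69 100 120]
187 [202 202 204 201 186 159  97  56 101 103  67  67  86  79  60  44 143 185]
188 [201 202 205 208 210 204 186 155 100  44  49  72  72  67  64  72 164 206]
189 [201 203 205 206 204 204 206 202 189 154  96  54  54  63  94 155 195 203]
190 [203 205 205 204 202 202 202 205 207 198 183 153 138 165 183 197 204 202]
191 [204 202 204 202 202 202 204 204 202 202 201 196 192 200 204 203 200 201]
```

>>> drive_tool(increments=[{"fingers": 1,"slide": [0,-2,1],"spin": 0},{"fingers": 1,"slide": [0,-4,1.5],"spin": 0},{"fingers": 1,"slide": [0,-6,1.5],"spin": 0},{"fingers": 1,"slide": [0,-8,1.5],"spin": 0},{"fingers": 1,"slide": [0,-10,1.5],"spin": 0},{"fingers": 1,"slide": [0,-12,1.5],"spin": 0},{"fingers": 1,"slide": [0,-14,1.5],"spin": 0},{"fingers": 1,"slide": [0,-14,1.5],"spin": 0}])

```text
time_s: 7.17
position: [0.3994, 0.1164, 0.1347]
tool_rot: [2.26, 2.182, 0.0]
wrist_force: [0.2, 0.9, 0.5]
grip_width: 0.0177
```

```bash
python3 - <<'E'
from h import *
from plan import *
sync()
s=shot('scene');save(s,'s4')
cv2.imwrite('pics/s4.png',cv2.resize(s['image'][165:235,225:325,::-1],(600,420),interpolation=cv2.INTER_CUBIC))
E
```

```text
cmd [415.  116.4 136.   88. ] meas [399.4 116.4 134.7  88. ] F [0.2 0.9 0.5] T [ 0.   -0.07  0.01] w 17.7 t 7.2
```

View pics/s4.png

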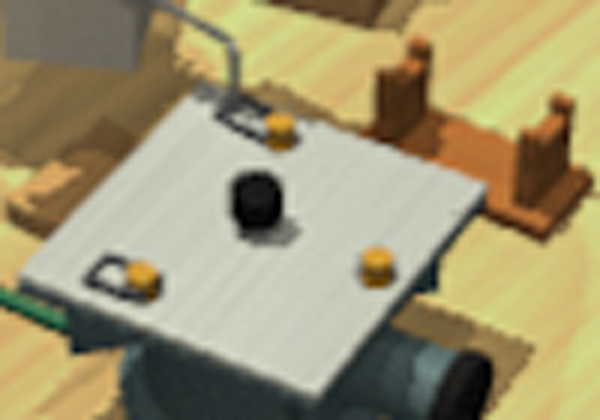

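The picture shows the hook tip at (233,103) inside clip 2's loop. The loop has shifted about 11 mm toward the robot with almost no force left, so the clip has sprung off. I'll drag it clear, lift, and go to clip 3.

```bash
python3 -c "
from plan import *
import json
json.dump([401,115.9,134.5,88],open(F,'w'))
go((394,116.1,134.5,None),(394,116.1,168,None),(439,-43.3,168,98),(None,None,136.2,None))"
```

```text
slide [-0.0, -7.0, -0.0] spin 0.0 rows 0.2 0.0
slide [-0.0, -0.0, -33.5] spin 0.0 rows 0.8 0.0
slide [-157.8, 50.5, -0.0] spin -10.0 rows 4.0 1.4
slide [0.0, 0.0, 31.8] spin 0.0 rows 0.8 0.0
```

>>> drive_tool(increments=[{"fingers": 1,"slide": [0,-2.5,0],"spin": 0},{"fingers": 1,"slide": [0,-5,0],"spin": 0},{"fingers": 1,"slide": [0,-7,0],"spin": 0},{"fingers": 1,"slide": [0,-5,0],"spin": 0},{"fingers": 1,"slide": [0,-5,-10],"spin": 0},{"fingers": 1,"slide": [0,-5,-25],"spin": 0},{"fingers": 1,"slide": [0,-7,-33.5],"spin": 0},{"fingers": 1,"slide": [0,-7,-33.5],"spin": 0}])

```text
time_s: 7.88
position: [0.3934, 0.1169, 0.1694]
tool_rot: [2.26, 2.181, 0.003]
wrist_force: [1.0, -0.5, -0.9]
grip_width: 0.0173
```

>>> drive_tool(increments=[{"fingers": 1,"slide": [-30,10,0],"spin": -3},{"fingers": 1,"slide": [-60,20,0],"spin": -6},{"fingers": 1,"slide": [-90,30,0],"spin": -8},{"fingers": 1,"slide": [-120,40,0],"spin": -10},{"fingers": 1,"slide": [-150,50,0],"spin": -10},{"fingers": 1,"slide": [-157.8,50.5,0],"spin": -10},{"fingers": 1,"slide": [-157.8,50.5,0],"spin": -10},{"fingers": 1,"slide": [-157.8,50.5,0],"spin": -10}])

```text
time_s: 8.55
position: [0.4368, -0.0427, 0.1674]
tool_rot: [-2.063, -2.368, 0.001]
wrist_force: [-0.3, 1.0, -0.9]
grip_width: 0.0176
```

```bash
python3 - <<'E'
from h import *
from plan import *
me=sync()
s=shot('scene');save(s,'s5')
cv2.imwrite('pics/s5.png',cv2.resize(s['image'][165:235,225:325,::-1],(600,420),interpolation=cv2.INTER_CUBIC))
a=np.radians(me[3]-90);tip=np.r_[me[:2]+136*np.array([np.cos(a),np.sin(a)]),me[2]-27.3]
print(tip,(proj(s,tip/1000)-[225,165])*6)
for st,yw in(((590.5,-22),188),):
    a=np.radians(yw);u=np.array([np.cos(a),np.sin(a)]);v=np.array([-u[1],u[0]])
    pts=[[*(np.array(st)+x*u+y*v),z] for x,y,z in((28,12,112),(28,-12,112),(17,0,108),(0,0,119))]
    print(((proj(s,np.array(pts)/1000)-[225,165])*6).round(1).tolist())
E
```

```text
cmd [439.  -43.3 136.2  98. ] meas [436.8 -42.7 167.4  97.9] F [-0.3  1.  -0.9] T [-0.01  0.05 -0.02] w 17.6 t 8.6
[571.53545758 -24.08382665 140.10606151] [[106.09334162 219.83089013]]
[[78.1, 270.9], [105.6, 243.8], [110.6, 271.3], [138.8, 267.0]]
```

View pics/s5.png

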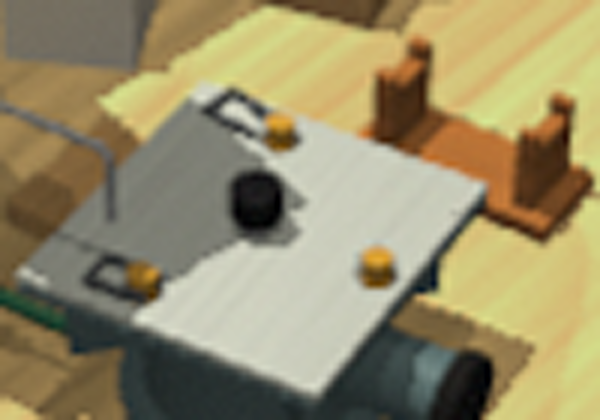

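The hook end is at (111,220), within a pixel of the prediction. Clip 3's loop interior is centred near (112,275), and clip 2 now lies clear at (235,112). I'll shift about 2.5 mm in −y and descend.

```bash
python3 -c "
from plan import *
import json
json.dump([438.5,-43.2,168,98],open(F,'w'))
go((439.8,-45.8,136,98))"
```

```text
slide [-2.8, 0.9, 32.0] spin 0.0 rows 0.8 0.0
```

>>> drive_tool(increments=[{"fingers": 1,"slide": [-2.8,0.9,5],"spin": 0},{"fingers": 1,"slide": [-2.8,0.9,12],"spin": 0},{"fingers": 1,"slide": [-2.8,0.9,18],"spin": 0},{"fingers": 1,"slide": [-2.8,0.9,23],"spin": 0},{"fingers": 1,"slide": [-2.8,0.9,27],"spin": 0},{"fingers": 1,"slide": [-2.8,0.9,30],"spin": 0},{"fingers": 1,"slide": [-2.8,0.9,32],"spin": 0},{"fingers": 1,"slide": [-2.8,0.9,32],"spin": 0}])

```text
time_s: 9.27
position: [0.4386, -0.0454, 0.1356]
tool_rot: [-2.061, -2.37, 0.001]
wrist_force: [0.1, -0.8, -1.8]
grip_width: 0.018
```

```bash
python3 - <<'E'
from h import *
from plan import *
me=sync()
s=shot('scene');save(s,'s6')
cv2.imwrite('pics/s6.png',cv2.resize(s['image'][195:220,230:260,::-1],(600,500),interpolation=cv2.INTER_CUBIC))
E
```

```text
cmd [439.8 -45.8 136.   98. ] meas [438.6 -45.4 135.6  98. ] F [ 0.1 -0.8 -1.8] T [-0.    0.03  0.07] w 18.0 t 9.3
```

View pics/s6.png

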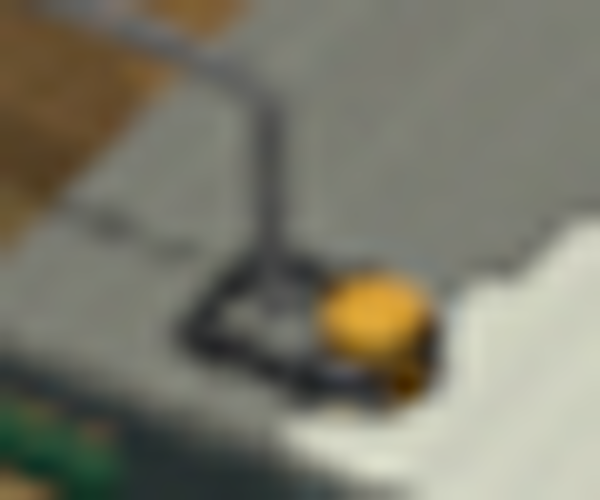

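The hook runs down into clip 3's loop near (268,290) with no contact force, so I'll pull.

>>> drive_tool(increments=[{"fingers": 1,"slide": [0,-2,1],"spin": 0},{"fingers": 1,"slide": [0,-4,1.5],"spin": 0},{"fingers": 1,"slide": [0,-6,1.5],"spin": 0},{"fingers": 1,"slide": [0,-8,1.5],"spin": 0},{"fingers": 1,"slide": [0,-10,1.5],"spin": 0},{"fingers": 1,"slide": [0,-12,1.5],"spin": 0},{"fingers": 1,"slide": [0,-14,1.5],"spin": 0},{"fingers": 1,"slide": [0,-14,1.5],"spin": 0}])

```text
time_s: 9.98
position: [0.4251, -0.0475, 0.1349]
tool_rot: [2.061, 2.37, 0.001]
wrist_force: [-0.4, -0.0, -0.7]
grip_width: 0.0176
```

```bash
python3 - <<'E'
from h import *
from plan import *
me=sync()
s=shot('scene');a=s['image'];b=load('s6')['image']
m=lambda i:(cv2.cvtColor(i,cv2.COLOR_RGB2GRAY)[200:220,232:256]<70)
for p,q in zip(m(b),m(a)): print(''.join('#' if x else '.' for x in p),''.join('#' if x else '.' for x in q))
E
```

```text
cmd [439.8 -45.8 136.   98. ] meas [425.1 -47.5 134.9  98. ] F [-0.4 -0.  -0.7] T [ 0.04 -0.02 -0.02] w 17.6 t 10.0
........................ ........................
........................ ........................
#....................... #.......................
#....................... #.......................
#....................... #.......................
........................ ........................
........................ ........#...............
........................ ........###.............
..........####.......... ......##..####..........
.........##............. .....##.................
........#............... .....##.................
.......##..........#.... .....###................
.......####.......##.... .......####.............
..........####..###..... ..........###.#####.....
##..........#######..... ##............#...#.....
#####................... #####...................
##.####................. #######.................
##.#######.............. ##.######...............
############............ ############............
#############........... #############...........
```

Clip 3 has moved about 2.3 px toward the robot with no force left, so it's off. I'll drag it clear and return the pick to its rest.

```bash
python3 -c "
from plan import *
import json
json.dump([425.5,-47.5,134.6,98],open(F,'w'))
go((418.6,-48.5,134.6,98),(418.6,-48.5,200,98),(510,120,200,97),(578.4,258.2,200,96.9),(None,None,62,None))"
```

```text
slide [-0.0, -7.0, -0.0] spin 0.0 rows 0.2 0.0
slide [-0.0, 0.0, -65.4] spin 0.0 rows 1.6 0.0
slide [154.1, 114.0, -0.0] spin 1.0 rows 4.6 0.1
slide [128.8, 84.7, -0.0] spin 0.1 rows 3.7 0.0
slide [0.0, 0.0, 138.0] spin 0.0 rows 3.3 0.0
```

>>> drive_tool(increments=[{"fingers": 1,"slide": [0,-3,0],"spin": 0},{"fingers": 1,"slide": [0,-7,0],"spin": 0},{"fingers": 1,"slide": [0,-5,0],"spin": 0},{"fingers": 1,"slide": [0,-5,-10],"spin": 0},{"fingers": 1,"slide": [0,-7,-30],"spin": 0},{"fingers": 1,"slide": [0,-7,-50],"spin": 0},{"fingers": 1,"slide": [0,-7,-65.4],"spin": 0},{"fingers": 1,"slide": [0,-7,-65.4],"spin": 0}])

```text
time_s: 10.7
position: [0.4195, -0.0486, 0.2024]
tool_rot: [2.059, 2.368, 0.004]
wrist_force: [0.2, -0.1, -0.2]
grip_width: 0.0177
```

>>> drive_tool(increments=[{"fingers": 1,"slide": [25,18,0],"spin": 1},{"fingers": 1,"slide": [50,37,0],"spin": 1},{"fingers": 1,"slide": [77,57,0],"spin": 1},{"fingers": 1,"slide": [104,77,0],"spin": 1},{"fingers": 1,"slide": [130,97,0],"spin": 1},{"fingers": 1,"slide": [154.1,114,0],"spin": 1},{"fingers": 1,"slide": [154.1,114,0],"spin": 1},{"fingers": 1,"slide": [154.1,114,0],"spin": 1}])

```text
time_s: 11.37
position: [0.5091, 0.1209, 0.1984]
tool_rot: [-2.079, -2.354, 0.003]
wrist_force: [-0.3, -0.3, -1.7]
grip_width: 0.0174
```

>>> drive_tool(increments=[{"fingers": 1,"slide": [25,17,0],"spin": 0.1},{"fingers": 1,"slide": [50,34,0],"spin": 0.1},{"fingers": 1,"slide": [75,51,0],"spin": 0.1},{"fingers": 1,"slide": [100,68,0],"spin": 0.1},{"fingers": 1,"slide": [120,80,0],"spin": 0.1},{"fingers": 1,"slide": [128.8,84.7,0],"spin": 0.1},{"fingers": 1,"slide": [128.8,84.7,0],"spin": 0.1},{"fingers": 1,"slide": [128.8,84.7,0],"spin": 0.1}])

```text
time_s: 12.03
position: [0.5771, 0.2568, 0.1991]
tool_rot: [-2.084, -2.35, 0.003]
wrist_force: [-0.0, -0.4, -0.8]
grip_width: 0.0175
```

```bash
python3 - <<'E'
from h import *
from plan import *
reset()
go((578.4,258.4,54,96.9))
E
```

```text
cmd [578.4 258.2  62.   96.9] meas [577.1 256.8 199.1  96.9] F [-0.  -0.4 -0.8] T [ 0.02  0.03 -0.05] w 17.5 t 12.0
slide [1.4, 1.5, 145.1] spin -0.0 rows 3.5 0.0
```

>>> drive_tool(increments=[{"fingers": 1,"slide": [1.4,1.5,25],"spin": 0},{"fingers": 1,"slide": [1.4,1.5,50],"spin": 0},{"fingers": 1,"slide": [1.4,1.5,75],"spin": 0},{"fingers": 1,"slide": [1.4,1.5,100],"spin": 0},{"fingers": 1,"slide": [1.4,1.5,120],"spin": 0},{"fingers": 1,"slide": [1.4,1.5,135],"spin": 0},{"fingers": 1,"slide": [1.4,1.5,140],"spin": 0},{"fingers": 1,"slide": [1.4,1.5,145],"spin": 0}])

```text
time_s: 12.7
position: [0.5785, 0.258, 0.0545]
tool_rot: [-2.085, -2.349, 0.002]
wrist_force: [-0.2, 0.0, -1.4]
grip_width: 0.0179
```

>>> drive_tool(increments=[{"fingers": 1,"slide": [0,0,0],"spin": 0},{"fingers": 1,"slide": [0,0,2],"spin": 0},{"fingers": 1,"slide": [0,0,4],"spin": 0},{"fingers": 1,"slide": [0,0,6],"spin": 0},{"fingers": 1,"slide": [0,0,8],"spin": 0},{"fingers": 1,"slide": [0,0,9],"spin": 0},{"fingers": 1,"slide": [0,0,9],"spin": 0},{"fingers": 1,"slide": [0,0,9],"spin": 0}])

```text
time_s: 13.37
position: [0.5792, 0.2598, 0.0459]
tool_rot: [-2.084, -2.351, 0.0]
wrist_force: [-0.4, -0.6, -0.6]
grip_width: 0.0175
```

```bash
python3 - <<'E'
from h import *
from plan import *
reset()
s=shot('scene')
cv2.imwrite('pics/s7.png',cv2.resize(s['image'][160:240,225:355,::-1],(650,400),interpolation=cv2.INTER_CUBIC))
E
```

```text
cmd [578.4 258.3  54.   96.9] meas [579.2 259.8  45.9  96.9] F [-0.4 -0.6 -0.6] T [0.01 0.02 0.01] w 17.5 t 13.4
```

View pics/s7.png

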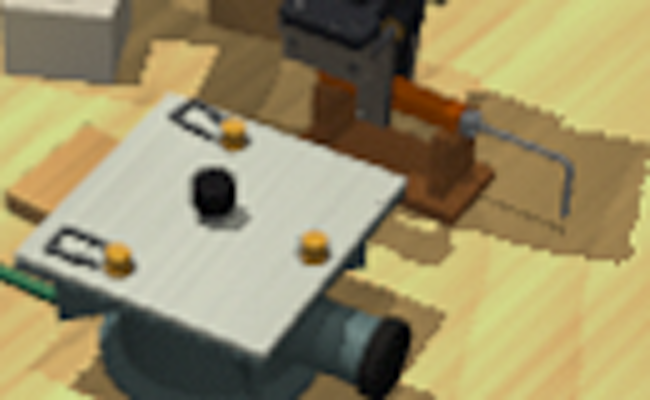

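Both clips lie free on the cover, at (195,118) and (75,245), and the pick sits over its rest. I'll release it and go look at the clips.

```bash
python3 -c "
from plan import *
go((579.2,259.8,44.6,96.9),(579.2,259.8,235,96.9),(560,45,235,96.9))"
```

```text
slide [0.0, -0.0, 1.3] spin -0.0 rows 0.0 0.0
slide [0.0, -0.0, -190.4] spin -0.0 rows 4.6 0.0
slide [-210.9, -44.8, -0.0] spin -0.0 rows 5.2 0.0
```

>>> drive_tool(increments=[{"fingers": 1,"slide": [0,0,1.3],"spin": 0},{"fingers": 1,"slide": [0,0,1.3],"spin": 0},{"fingers": -0.4,"slide": [0,0,1.3],"spin": 0},{"fingers": -0.4,"slide": [0,0,1.3],"spin": 0},{"fingers": -0.4,"slide": [0,0,1.3],"spin": 0},{"fingers": -0.4,"slide": [0,0,1.3],"spin": 0},{"fingers": -0.4,"slide": [0,0,1.3],"spin": 0},{"fingers": -0.4,"slide": [0,0,1.3],"spin": 0}])

```text
time_s: 14.08
position: [0.5793, 0.2597, 0.0446]
tool_rot: [2.084, 2.351, 0.0]
wrist_force: [0.1, 0.5, 0.8]
grip_width: 0.0556
```

>>> drive_tool(increments=[{"fingers": -0.4,"slide": [0,0,-20],"spin": 0},{"fingers": -0.4,"slide": [0,0,-50],"spin": 0},{"fingers": -0.4,"slide": [0,0,-85],"spin": 0},{"fingers": -0.4,"slide": [0,0,-120],"spin": 0},{"fingers": -0.4,"slide": [0,0,-155],"spin": 0},{"fingers": -0.4,"slide": [0,0,-190],"spin": 0},{"fingers": -0.4,"slide": [0,0,-190.4],"spin": 0},{"fingers": -0.4,"slide": [0,0,-190.4],"spin": 0}])

```text
time_s: 14.75
position: [0.5805, 0.2602, 0.2375]
tool_rot: [2.083, 2.349, 0.007]
wrist_force: [-0.8, -0.2, -0.6]
grip_width: 0.0643
```

```bash
python3 -c "
from plan import *
reset();go((560,45,235,96.9))"
```

```text
cmd [560.   45.  235.   96.9] meas [580.5 260.2 237.5  96.9] F [-0.8 -0.2 -0.6] T [-0.   -0.01  0.02] w 64.3 t 14.8
slide [-211.2, -46.1, 2.5] spin -0.0 rows 5.2 0.0
```

>>> drive_tool(increments=[{"fingers": -0.4,"slide": [-35,-8,2.5],"spin": 0},{"fingers": -0.4,"slide": [-75,-16,2.5],"spin": 0},{"fingers": -0.4,"slide": [-115,-25,2.5],"spin": 0},{"fingers": -0.4,"slide": [-155,-34,2.5],"spin": 0},{"fingers": -0.4,"slide": [-195,-42,2.5],"spin": 0},{"fingers": -0.4,"slide": [-211,-46,2.5],"spin": 0},{"fingers": -0.4,"slide": [-211,-46,2.5],"spin": 0},{"fingers": -0.4,"slide": [-211,-46,2.5],"spin": 0}])

```text
time_s: 15.42
position: [0.558, 0.0441, 0.2311]
tool_rot: [-2.086, -2.347, 0.002]
wrist_force: [0.3, 0.1, 0.1]
grip_width: 0.0644
```

```bash
python3 - <<'E'
from h import *
from plan import *
reset()
w=shot('wrist');save(w,'w3')
cv2.imwrite('pics/w3.png',cv2.resize(w['image'][:,:,::-1],(800,600),interpolation=cv2.INTER_CUBIC))
E
```

```text
cmd [560.   45.  235.   96.9] meas [558.   44.1 231.1  96.7] F [0.3 0.1 0.1] T [ 0.03 -0.03  0.04] w 64.4 t 15.4
```

View pics/w3.png

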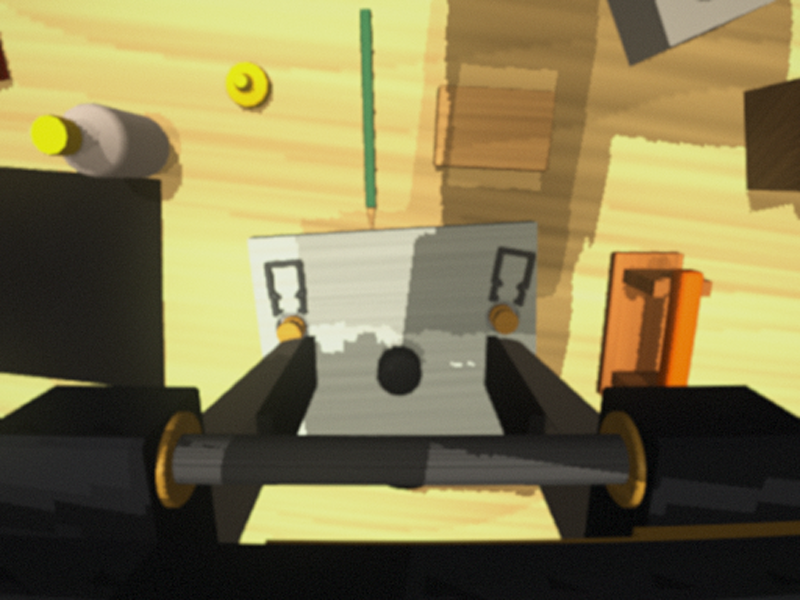

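Both clips are clear of their studs. Clip 2's back bar is at (499,250)–(535,253) and its jaw end at (491,302)–(526,304). Clip 3's back bar is at (265,263)–(303,262) and its jaw end at (271,312)–(306,312). The pick is on its rest.

```bash
python3 - <<'E'
from h import *
from plan import *
c=load('w3');k=.64
def P(n,uv,z): 
    r=onz(c,np.array(uv)*k,z)[:,:2]*1000;print(n,r.round(1).tolist());return r
for n,q in(('clip2',[(499,250),(535,253),(491,302),(526,304)]),('clip3',[(265,263),(303,262),(271,312),(306,312)])):
    r=P(n,q,.112);b=r[:2].mean(0);f=r[2:].mean(0);d=b-f
    print(' back',b,'front',f,'len',np.hypot(*d),'yaw',np.degrees(np.arctan2(d[1],d[0])),'w',np.hypot(*(r[0]-r[1])))
P('studs 3 2',[(291,325),(504,314)],.119)
h=P('pick handle ends',[(688,272),(672,384)],.072)
P('rest corner',[(612,253),(683,253)],0)
P('cover corners',[(249,238),(536,222)],.107);P('knob',(400,368),.135)
P('mat corner',[(160,180),(163,387)],.003)
E
```

```text
clip2 [[525.2, 101.8], [524.4, 124.2], [558.3, 102.2], [557.0, 124.4]]
 back [524.79350869 113.01610388] front [557.60877172 113.3176446 ] len 32.81664844036166 yaw -179.47352168689528 w 22.41383910305926
clip3 [[549.9, -40.3], [546.6, -16.9], [580.9, -34.9], [578.3, -12.8]]
 back [548.280738   -28.62921288] front [579.60464945 -23.8892636 ] len 31.680507380786782 yaw -171.39525574837197 w 23.625236256779186
studs 3 2 [[585.7, -20.4], [563.3, 109.9]]
pick handle ends [[529.0, 249.2], [614.9, 259.6]]
rest corner [[528.9, 224.4], [521.3, 286.9]]
cover corners [[536.4, -52.4], [505.9, 122.9]]
knob [[599.6, 49.4]]
mat corner [[512.3, -160.3], [697.6, -157.8]]
```

```bash
python3 -c "
from plan import *
go((538,113.1,160,90.5),(538,113.1,108.5,90.5),(538,113.1,200,90.5))"
```

```text
slide [70.9, -11.8, 71.1] spin 6.2 rows 2.4 0.9
slide [-0.0, -0.0, 51.5] spin 0.0 rows 1.2 0.0
slide [-0.0, -0.0, -91.5] spin 0.0 rows 2.2 0.0
```

>>> drive_tool(increments=[{"fingers": -0.2,"slide": [25,-4,20],"spin": 2},{"fingers": -0.2,"slide": [50,-8,40],"spin": 4},{"fingers": -0.2,"slide": [70.9,-11.8,60],"spin": 6.2},{"fingers": -0.2,"slide": [70.9,-11.8,71],"spin": 6.2},{"fingers": -0.2,"slide": [70.9,-11.8,71],"spin": 6.2},{"fingers": -0.2,"slide": [70.9,-11.8,71],"spin": 6.2},{"fingers": -0.2,"slide": [70.9,-11.8,71],"spin": 6.2},{"fingers": -0.2,"slide": [70.9,-11.8,71],"spin": 6.2}])

```text
time_s: 16.13
position: [0.5397, 0.1135, 0.1625]
tool_rot: [2.208, 2.234, 0.002]
wrist_force: [-0.3, 0.0, 0.2]
grip_width: 0.0552
```

```bash
python3 -c "
from plan import *
reset();go((538,113.1,109,90.5))"
```

```text
cmd [538.  113.1 200.   90.5] meas [539.7 113.5 162.5  90.7] F [-0.3  0.   0.2] T [-0.   -0.06 -0.01] w 55.2 t 16.1
slide [-0.4, -1.7, 53.5] spin 0.2 rows 1.3 0.0
```

>>> drive_tool(increments=[{"fingers": -0.2,"slide": [-0.4,-1.7,15],"spin": 0},{"fingers": -0.2,"slide": [-0.4,-1.7,28],"spin": 0},{"fingers": -0.2,"slide": [-0.4,-1.7,38],"spin": 0},{"fingers": -0.2,"slide": [-0.4,-1.7,45],"spin": 0},{"fingers": -0.2,"slide": [-0.4,-1.7,49],"spin": 0},{"fingers": -0.2,"slide": [-0.4,-1.7,51.5],"spin": 0},{"fingers": -0.2,"slide": [-0.4,-1.7,51.5],"spin": 0},{"fingers": -0.2,"slide": [-0.4,-1.7,51.5],"spin": 0}])

```text
time_s: 16.8
position: [0.5373, 0.1133, 0.1103]
tool_rot: [2.208, 2.234, 0.001]
wrist_force: [0.3, -0.5, -0.1]
grip_width: 0.0552
```

```bash
python3 -c "
from plan import *
sync()"
```

```text
cmd [538.  113.1 109.   90.5] meas [537.3 113.3 110.3  90.7] F [ 0.3 -0.5 -0.1] T [-0.02 -0.04  0.  ] w 55.2 t 16.8
```

>>> drive_tool(increments=[{"fingers": -0.2,"slide": [0,0,1],"spin": 0},{"fingers": 1,"slide": [0,0,1.8],"spin": 0},{"fingers": 1,"slide": [0,0,1.8],"spin": 0},{"fingers": 1,"slide": [0,0,1.8],"spin": 0},{"fingers": 1,"slide": [0,0,1.8],"spin": 0},{"fingers": 1,"slide": [0,0,1.8],"spin": 0},{"fingers": 1,"slide": [0,0,1.8],"spin": 0},{"fingers": 1,"slide": [0,0,1.8],"spin": 0}])

```text
time_s: 17.47
position: [0.537, 0.1133, 0.1083]
tool_rot: [2.208, 2.234, 0.0]
wrist_force: [0.9, 0.5, 0.8]
grip_width: 0.0236
```

>>> drive_tool(increments=[{"fingers": 1,"slide": [0,0,0],"spin": 0},{"fingers": 1,"slide": [0,0,0],"spin": 0},{"fingers": 1,"slide": [0,0,0],"spin": 0},{"fingers": 1,"slide": [0,0,-15],"spin": 0},{"fingers": 1,"slide": [0,0,-35],"spin": 0},{"fingers": 1,"slide": [0,0,-60],"spin": 0},{"fingers": 1,"slide": [0,0,-90],"spin": 0},{"fingers": 1,"slide": [0,0,-90],"spin": 0}])

```text
time_s: 18.13
position: [0.5398, 0.1139, 0.2033]
tool_rot: [2.205, 2.232, 0.01]
wrist_force: [1.3, 0.5, 0.3]
grip_width: 0.0236
```

```bash
python3 - <<'E'
from h import *
from plan import *
reset()
c=shot('top')
h=cv2.cvtColor(c['image'],cv2.COLOR_RGB2HSV)
m=(((h[...,0]<6)|(h[...,0]>174))&(h[...,1]>150)).astype(np.uint8)
m[:190]=0;m[:,:380]=0
q=max(cv2.findContours(m,0,2)[0],key=cv2.contourArea)
print(cv2.minAreaRect((onz(c,q.reshape(-1,2),.022)[:,:2]*1000).astype(np.float32)))
go((460,-150,200,98),(415,-360,200,105))
E
```

```text
cmd [538.  113.1 109.   90.5] meas [539.8 113.9 203.3  90.7] F [1.3 0.5 0.3] T [-0.01 -0.08  0.01] w 23.6 t 18.1
((415.278076171875, -359.9390563964844), (88.47019958496094, 115.22748565673828), 15.73575210571289)
slide [-262.9, -82.9, 3.3] spin -7.3 rows 6.6 1.0
slide [-201.7, -73.7, -0.0] spin -7.0 rows 5.1 1.0
```

>>> drive_tool(increments=[{"fingers": 1,"slide": [-35,-11,3],"spin": -1},{"fingers": 1,"slide": [-75,-24,3],"spin": -2},{"fingers": 1,"slide": [-115,-36,3],"spin": -3},{"fingers": 1,"slide": [-155,-49,3],"spin": -4},{"fingers": 1,"slide": [-195,-61,3],"spin": -5},{"fingers": 1,"slide": [-230,-73,3],"spin": -6},{"fingers": 1,"slide": [-262.9,-82.9,3.3],"spin": -7.3},{"fingers": 1,"slide": [-262.9,-82.9,3.3],"spin": -7.3}])

```text
time_s: 18.85
position: [0.4548, -0.1549, 0.1938]
tool_rot: [-2.064, -2.368, 0.003]
wrist_force: [-0.1, -0.2, -0.3]
grip_width: 0.0235
```

```bash
python3 -c "
from plan import *
reset();go((409,-338,90,105),(409,-338,26,105),(409,-338,200,105))"
```

```text
cmd [ 415. -360.  200.  105.] meas [ 454.8 -154.9  193.8   97.9] F [-0.1 -0.2 -0.3] T [ 0.04 -0.03  0.01] w 23.5 t 18.9
slide [-175.1, -70.4, 103.8] spin -7.1 rows 5.2 1.0
slide [0.0, -0.0, 64.0] spin -0.0 rows 1.5 0.0
slide [0.0, -0.0, -174.0] spin -0.0 rows 4.2 0.0
```

>>> drive_tool(increments=[{"fingers": 1,"slide": [-30,-12,0],"spin": -2},{"fingers": 1,"slide": [-65,-26,0],"spin": -4},{"fingers": 1,"slide": [-100,-40,0],"spin": -6},{"fingers": 1,"slide": [-140,-56,25],"spin": -7.1},{"fingers": 1,"slide": [-170,-70,60],"spin": -7.1},{"fingers": 1,"slide": [-175,-70.4,90],"spin": -7.1},{"fingers": 1,"slide": [-175,-70.4,103.8],"spin": -7.1},{"fingers": 1,"slide": [-175,-70.4,103.8],"spin": -7.1}])

```text
time_s: 19.52
position: [0.4086, -0.332, 0.0864]
tool_rot: [-1.908, -2.485, -0.001]
wrist_force: [-0.3, 0.0, -0.3]
grip_width: 0.023
```

>>> drive_tool(increments=[{"fingers": 1,"slide": [0,0,20],"spin": 0},{"fingers": 1,"slide": [0,0,45],"spin": 0},{"fingers": 1,"slide": [0,0,60],"spin": 0},{"fingers": 1,"slide": [0,0,65],"spin": 0},{"fingers": 1,"slide": [0,0,65],"spin": 0},{"fingers": 0.2,"slide": [0,0,65],"spin": 0},{"fingers": 0.2,"slide": [0,0,65],"spin": 0},{"fingers": 0.2,"slide": [0,0,65],"spin": 0}])

```text
time_s: 20.18
position: [0.4125, -0.3341, 0.0274]
tool_rot: [1.909, 2.492, -0.0]
wrist_force: [0.3, -0.5, -0.3]
grip_width: 0.0363
```

>>> drive_tool(increments=[{"fingers": 0.1,"slide": [0,0,0],"spin": 0},{"fingers": 0.1,"slide": [0,0,0],"spin": 0},{"fingers": 0,"slide": [0,0,-30],"spin": 0},{"fingers": 0,"slide": [0,0,-70],"spin": 0},{"fingers": 0,"slide": [0,0,-110],"spin": 0},{"fingers": 0,"slide": [0,0,-150],"spin": 0},{"fingers": 0,"slide": [0,0,-165],"spin": 0},{"fingers": 0,"slide": [0,0,-165],"spin": 0}])

```text
time_s: 20.85
position: [0.4138, -0.3354, 0.196]
tool_rot: [1.906, 2.487, -0.0]
wrist_force: [0.3, 0.1, -0.0]
grip_width: 0.0458
```

```bash
python3 - <<'E'
from h import *
from plan import *
reset()
w=shot('wrist');save(w,'w4');h=cv2.cvtColor(w['image'],cv2.COLOR_RGB2HSV)
m=(((h[...,0]<6)|(h[...,0]>174))&(h[...,1]>150)).astype(np.uint8)
q=max(cv2.findContours(m,0,2)[0],key=cv2.contourArea)
print(cv2.minAreaRect((onz(w,q.reshape(-1,2),.022)[:,:2]*1000).astype(np.float32)))
x,y,ww,hh=cv2.boundingRect(q)
g=cv2.cvtColor(w['image'],cv2.COLOR_RGB2GRAY); k=((h[...,1]<90)&(g<75)).astype(np.uint8);mm=np.zeros_like(k);mm[y:y+hh,x:x+ww]=1
yy,xx=np.nonzero(k*mm);print(len(xx));
if len(xx): print(onz(w,[(xx.mean(),yy.mean())],.005)*1000)
# clip3 pose unchanged?
go((455,-160,200,98),(562,-26.5,170,98.6))
E
```

```text
cmd [ 409. -338.  200.  105.] meas [ 413.8 -335.4  196.   105.1] F [ 0.3  0.1 -0. ] T [ 0.07 -0.02  0.04] w 45.8 t 20.9
((412.08038330078125, -366.6048889160156), (97.48092651367188, 127.0185546875), 15.156967163085938)
62
[[ 415.29640755 -333.22621415    5.        ]]
slide [158.7, 85.4, -4.0] spin 7.1 rows 4.3 1.0
slide [117.3, 124.5, 30.0] spin -0.6 rows 4.2 0.1
```

>>> drive_tool(increments=[{"fingers": 0,"slide": [30,16,-4],"spin": 2},{"fingers": 0,"slide": [65,35,-4],"spin": 4},{"fingers": 0,"slide": [100,54,-4],"spin": 6},{"fingers": 0,"slide": [135,73,-4],"spin": 7},{"fingers": -0.2,"slide": [158.7,85.4,-4],"spin": 7.1},{"fingers": -0.2,"slide": [158.7,85.4,-4],"spin": 7.1},{"fingers": -0.2,"slide": [158.7,85.4,-4],"spin": 7.1},{"fingers": -0.2,"slide": [158.7,85.4,-4],"spin": 7.1}])

```text
time_s: 21.57
position: [0.4523, -0.1583, 0.1941]
tool_rot: [-2.06, -2.37, 0.002]
wrist_force: [0.5, 0.1, -0.1]
grip_width: 0.0556
```

>>> drive_tool(increments=[{"fingers": -0.2,"slide": [30,31,10],"spin": 0},{"fingers": -0.2,"slide": [60,62,20],"spin": -0.6},{"fingers": -0.2,"slide": [85,90,30],"spin": -0.6},{"fingers": -0.2,"slide": [110,115,30],"spin": -0.6},{"fingers": -0.2,"slide": [117.3,124.5,30],"spin": -0.6},{"fingers": -0.2,"slide": [117.3,124.5,30],"spin": -0.6},{"fingers": -0.2,"slide": [117.3,124.5,30],"spin": -0.6},{"fingers": -0.2,"slide": [117.3,124.5,30],"spin": -0.6}])

```text
time_s: 22.23
position: [0.5589, -0.0264, 0.1647]
tool_rot: [-2.05, -2.38, 0.002]
wrist_force: [0.2, -0.4, 0.4]
grip_width: 0.0553
```

```bash
python3 - <<'E'
from h import *
from plan import *
reset()
w=shot('wrist');save(w,'w5')
# cover moved? clip3 dark pixels around predicted place
me=json.load(open(F))
p=proj(w,[[.5483,-.0286,.112],[.5796,-.0239,.112]]);print(p)
g=cv2.cvtColor(w['image'],cv2.COLOR_RGB2GRAY)
u,v=p.mean(0).astype(int);m=(g[v-28:v+28,u-40:u+40]<75)
for r in m[::2]: print(''.join('#' if x else '.' for x in r))
print(u,v);go((561.1,-26.7,110,98.6))
E
```

```text
cmd [562.  -26.5 170.   98.6] meas [558.9 -26.4 164.7  98.5] F [ 0.2 -0.4  0.4] T [-0.   -0.01  0.01] w 55.3 t 22.2
[[254.5963184  192.09125219]
 [254.70283362 231.45024272]]
................................................................................
................................................................................
................................................................................
................................................................................
................................................................................
................................................................................
................................................................................
................................................................................
................................................................................
................................................................................
................................................................................
..................................
[... 697 characters left out ...]
..................................................##..........................
....................................................##..........................
...................................................###..........................
...................................................###..........................
............................#####.................####..........................
.............................#..................................................
................................................................................
................................................................................
254 211
slide [-0.6, 2.2, 54.7] spin -0.1 rows 1.3 0.0
```

```bash
python3 - <<'E'
from h import *
w=load('w5');cv2.imwrite('pics/w5.png',cv2.resize(w['image'][:,:,::-1],(800,600),interpolation=cv2.INTER_CUBIC))
E
```

```text
(no output)
```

View pics/w5.png

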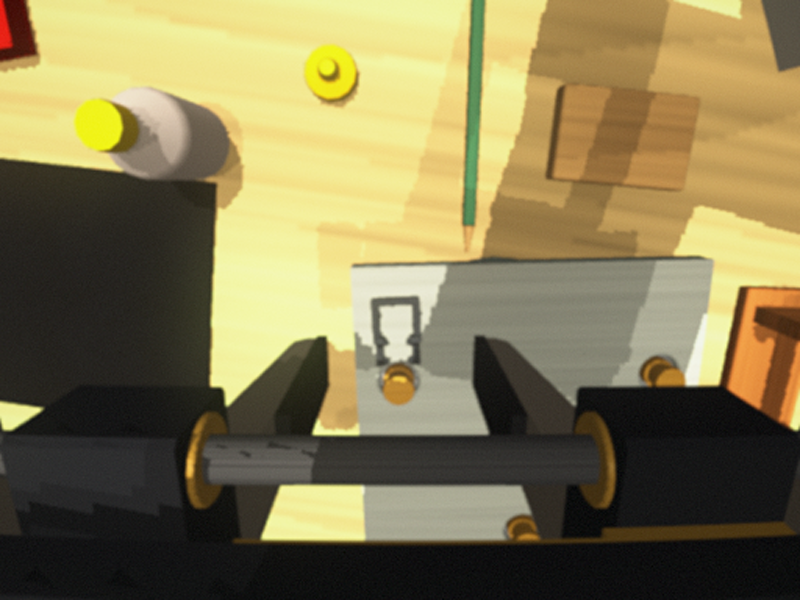

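Clip 3's back bar is at (397,298) and its jaw end at (398,361), exactly where predicted. I'll grasp it.

>>> drive_tool(increments=[{"fingers": -0.2,"slide": [-0.6,2.2,15],"spin": 0},{"fingers": -0.2,"slide": [-0.6,2.2,28],"spin": 0},{"fingers": -0.2,"slide": [-0.6,2.2,40],"spin": 0},{"fingers": -0.2,"slide": [-0.6,2.2,48],"spin": 0},{"fingers": -0.2,"slide": [-0.6,2.2,54],"spin": 0},{"fingers": -0.2,"slide": [-0.6,2.2,54],"spin": 0},{"fingers": -0.2,"slide": [-0.6,2.2,54],"spin": 0},{"fingers": -0.2,"slide": [-0.6,2.2,54],"spin": 0}])

```text
time_s: 22.95
position: [0.5625, -0.0251, 0.1116]
tool_rot: [2.049, 2.381, 0.001]
wrist_force: [0.4, 0.1, -0.3]
grip_width: 0.0553
```

```bash
python3 -c "
from plan import *
reset();go((560.5,-26.7,108.4,98.6))"
```

```text
cmd [561.1 -26.7 110.   98.6] meas [562.5 -25.1 111.6  98.6] F [ 0.4  0.1 -0.3] T [0.02 0.04 0.03] w 55.3 t 22.9
slide [-1.3, -2.2, 3.2] spin -0.0 rows 0.1 0.0
```

>>> drive_tool(increments=[{"fingers": -0.2,"slide": [-1.3,-2.2,2],"spin": 0},{"fingers": -0.2,"slide": [-1.3,-2.2,3.2],"spin": 0},{"fingers": 1,"slide": [-1.3,-2.2,3.2],"spin": 0},{"fingers": 1,"slide": [-1.3,-2.2,3.2],"spin": 0},{"fingers": 1,"slide": [-1.3,-2.2,3.2],"spin": 0},{"fingers": 1,"slide": [-1.3,-2.2,3.2],"spin": 0},{"fingers": 1,"slide": [-1.3,-2.2,3.2],"spin": 0},{"fingers": 1,"slide": [-1.3,-2.2,3.2],"spin": 0}])

```text
time_s: 23.62
position: [0.5603, -0.0266, 0.1079]
tool_rot: [2.049, 2.381, -0.0]
wrist_force: [-0.0, -0.2, 0.2]
grip_width: 0.0233
```

>>> drive_tool(increments=[{"fingers": 1,"slide": [0,0,0],"spin": 0},{"fingers": 1,"slide": [0,0,0],"spin": 0},{"fingers": 1,"slide": [0,0,0],"spin": 0},{"fingers": 1,"slide": [0,0,-15],"spin": 0},{"fingers": 1,"slide": [0,0,-35],"spin": 0},{"fingers": 1,"slide": [0,0,-60],"spin": 0},{"fingers": 1,"slide": [0,0,-90],"spin": 0},{"fingers": 1,"slide": [0,0,-90],"spin": 0}])

```text
time_s: 24.28
position: [0.5631, -0.0268, 0.2031]
tool_rot: [2.045, 2.377, 0.007]
wrist_force: [0.1, -0.5, 0.6]
grip_width: 0.023
```

```bash
python3 - <<'E'
from h import *
from plan import *
reset()
c=shot('top')
h=cv2.cvtColor(c['image'],cv2.COLOR_RGB2HSV)
m=(((h[...,0]<6)|(h[...,0]>174))&(h[...,1]>150)).astype(np.uint8)
m[:190]=0;m[:,:380]=0
q=max(cv2.findContours(m,0,2)[0],key=cv2.contourArea)
print(cv2.minAreaRect((onz(c,q.reshape(-1,2),.022)[:,:2]*1000).astype(np.float32)))
go((455,-160,200,98),(421,-386,80,105),(None,None,26,None))
E
```

```text
cmd [560.5 -26.7 108.4  98.6] meas [563.1 -26.8 203.1  98.6] F [ 0.1 -0.5  0.6] T [ 0.07 -0.04  0.01] w 23.0 t 24.3
((412.9770202636719, -359.5260925292969), (94.57730865478516, 119.33599090576172), 15.48031997680664)
slide [-115.6, -126.8, 3.1] spin 0.6 rows 4.1 0.1
slide [-219.1, -65.0, 120.0] spin -7.0 rows 6.2 1.0
slide [0.0, 0.0, 54.0] spin 0.0 rows 1.3 0.0
```

>>> drive_tool(increments=[{"fingers": 1,"slide": [-22,-24,3],"spin": 0.6},{"fingers": 1,"slide": [-48,-53,3],"spin": 0.6},{"fingers": 1,"slide": [-75,-82,3],"spin": 0.6},{"fingers": 1,"slide": [-100,-110,3],"spin": 0.6},{"fingers": 1,"slide": [-115.6,-126.8,3.1],"spin": 0.6},{"fingers": 1,"slide": [-115.6,-126.8,3.1],"spin": 0.6},{"fingers": 1,"slide": [-115.6,-126.8,3.1],"spin": 0.6},{"fingers": 1,"slide": [-115.6,-126.8,3.1],"spin": 0.6}])

```text
time_s: 25.0
position: [0.4522, -0.1596, 0.1943]
tool_rot: [-2.062, -2.369, -0.0]
wrist_force: [-0.2, 0.8, -1.2]
grip_width: 0.0234
```

>>> drive_tool(increments=[{"fingers": 1,"slide": [-30,-9,0],"spin": -1},{"fingers": 1,"slide": [-68,-20,0],"spin": -3},{"fingers": 1,"slide": [-106,-31,0],"spin": -5},{"fingers": 1,"slide": [-144,-42,10],"spin": -7},{"fingers": 1,"slide": [-180,-53,30],"spin": -7},{"fingers": 1,"slide": [-210,-62,60],"spin": -7},{"fingers": 1,"slide": [-219.1,-65,90],"spin": -7},{"fingers": 1,"slide": [-219.1,-65,105],"spin": -7}])

```text
time_s: 25.67
position: [0.4176, -0.3868, 0.0859]
tool_rot: [-1.913, -2.489, -0.0]
wrist_force: [-1.2, 1.6, -1.6]
grip_width: 0.0234
```

```bash
python3 -c "
from plan import *
reset();go((419,-388,27,105.1))"
```

```text
cmd [ 421. -386.   26.  105.] meas [ 417.6 -386.8   85.9  104.9] F [-1.2  1.6 -1.6] T [0.09 0.01 0.04] w 23.4 t 25.7
slide [-1.6, 1.1, 58.9] spin -0.2 rows 1.4 0.0
```

>>> drive_tool(increments=[{"fingers": 1,"slide": [-1.6,1.1,20],"spin": 0},{"fingers": 1,"slide": [-1.6,1.1,40],"spin": 0},{"fingers": 1,"slide": [-1.6,1.1,55],"spin": 0},{"fingers": 1,"slide": [-1.6,1.1,59],"spin": 0},{"fingers": 1,"slide": [-1.6,1.1,59],"spin": 0},{"fingers": 0.2,"slide": [-1.6,1.1,59],"spin": 0},{"fingers": 0.2,"slide": [-1.6,1.1,59],"spin": 0},{"fingers": 0.2,"slide": [-1.6,1.1,59],"spin": 0}])

```text
time_s: 26.33
position: [0.4204, -0.3875, 0.0319]
tool_rot: [1.912, 2.491, -0.0]
wrist_force: [-0.3, -0.4, -0.7]
grip_width: 0.0367
```

>>> drive_tool(increments=[{"fingers": 0.1,"slide": [0,0,0],"spin": 0},{"fingers": 0.1,"slide": [0,0,0],"spin": 0},{"fingers": 0,"slide": [0,0,-30],"spin": 0},{"fingers": 0,"slide": [0,0,-70],"spin": 0},{"fingers": 0,"slide": [0,0,-110],"spin": 0},{"fingers": 0,"slide": [0,0,-150],"spin": 0},{"fingers": 0,"slide": [0,0,-190],"spin": 0},{"fingers": 0,"slide": [0,0,-225],"spin": 0}])

```text
time_s: 27.0
position: [0.4195, -0.3872, 0.2591]
tool_rot: [1.912, 2.49, -0.0]
wrist_force: [0.4, -1.5, 0.9]
grip_width: 0.0459
```

```bash
python3 -c "
from plan import *
reset();go((590,-260,300,95))"
```

```text
cmd [ 419.  -388.    27.   105.1] meas [ 419.5 -387.2  259.1  105. ] F [ 0.4 -1.5  0.9] T [ 0.01 -0.03 -0.02] w 45.9 t 27.0
slide [78.9, 197.5, -40.9] spin 10.0 rows 5.2 1.4
```

>>> drive_tool(increments=[{"fingers": 0,"slide": [12,30,-40.9],"spin": 3},{"fingers": 0,"slide": [26,65,-40.9],"spin": 6},{"fingers": 0,"slide": [40,100,-40.9],"spin": 9},{"fingers": 0,"slide": [54,135,-40.9],"spin": 10},{"fingers": 0,"slide": [68,170,-40.9],"spin": 10},{"fingers": 0,"slide": [78.9,197.5,-40.9],"spin": 10},{"fingers": 0,"slide": [78.9,197.5,-40.9],"spin": 10},{"fingers": 0,"slide": [78.9,197.5,-40.9],"spin": 10}])

```text
time_s: 27.67
position: [0.5906, -0.2588, 0.2965]
tool_rot: [-2.12, -2.318, 0.0]
wrist_force: [0.0, -0.2, -0.2]
grip_width: 0.0461
```

```bash
python3 - <<'E'
from h import *
from plan import *
reset()
c=shot('wrist');save(c,'w6');cv2.imwrite('pics/w6.png',cv2.resize(c['image'][:,:,::-1],(800,600),interpolation=cv2.INTER_CUBIC))
c=shot('top');save(c,'t6')
h=cv2.cvtColor(c['image'],cv2.COLOR_RGB2HSV)
S,V=h[...,1],h[...,2]
m=((S<70)&(V>100)).astype(np.uint8);x0,x1,y0,y1=[int(v*.64) for v in(350,510,170,310)];q=np.zeros_like(m);q[y0:y1,x0:x1]=1
cs=max(cv2.findContours(m*q,0,2)[0],key=cv2.contourArea);print('cover',cv2.minAreaRect((onz(c,cs.reshape(-1,2),.107)[:,:2]*1000).astype(np.float32)))
E
```

```text
cmd [ 590. -260.  300.   95.] meas [ 590.6 -258.8  296.5   95.1] F [ 0.  -0.2 -0.2] T [ 0.   -0.04  0.  ] w 46.1 t 27.7
cover ((612.4119873046875, 51.038909912109375), (187.4916229248047, 181.3102569580078), 9.859593391418457)
```

View pics/w6.png

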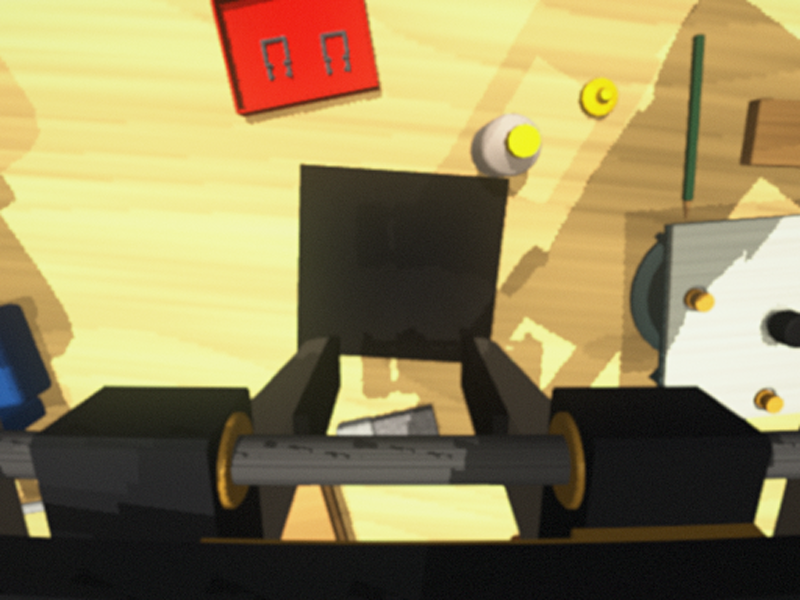

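Both clips lie in the tray at (277,57) and (337,52). The mat's corners are at (302,165), (508,180), about (490,363) and about (299,350), and its surface is clear.

```bash
python3 - <<'E'
from h import *
from plan import *
c=load('w6')
r=onz(c,np.array([(302,165),(508,180),(490,363),(299,350)])*.64,.003)[:,:2]*1000
print(r,r.mean(0))
for i,j in((0,1),(1,2),(2,3),(3,0)):
    d=r[j]-r[i];print(np.hypot(*d),np.degrees(np.arctan2(d[1],d[0])))
print(onz(c,np.array([(787,327)])*.64,.135)*1000)
go((590,-100,300,98),(600.5,50.5,180,100.5))
E
```

```text
[[ 517.27454702 -357.83455863]
 [ 513.78148593 -162.02505746]
 [ 699.22184269 -154.67076981]
 [ 702.43913703 -353.35710125]] [ 608.17925317 -256.97187179]
195.84065519172032 91.02199551321279
185.58612949610418 2.2710749129845587
198.71237828451092 -89.07230015868655
185.2187167104977 -178.6148030389215
[[602.27628471  36.84152818 135.        ]]
slide [158.2, 13.5, -3.5] spin -2.9 rows 3.8 0.4
slide [147.6, 31.4, 120.0] spin -2.5 rows 4.6 0.3
```

```bash
python3 -c "
from plan import *
import json
json.dump([590.6,-258.8,296.5,95.1],open(F,'w'))
go((580,-100,290,98),(555,50.5,215,100.5))"
```

```text
slide [159.1, 3.6, 6.5] spin -2.9 rows 3.8 0.4
slide [152.5, -3.9, 75.0] spin -2.5 rows 4.1 0.3
```

>>> drive_tool(increments=[{"fingers": 0,"slide": [25,1,0],"spin": -1},{"fingers": 0,"slide": [60,2,0],"spin": -2},{"fingers": 0,"slide": [95,3,0],"spin": -2.9},{"fingers": 0,"slide": [130,3,6],"spin": -2.9},{"fingers": 0,"slide": [159.1,3.5,6.5],"spin": -2.9},{"fingers": 0,"slide": [159.1,3.5,6.5],"spin": -2.9},{"fingers": 0,"slide": [159.1,3.5,6.5],"spin": -2.9},{"fingers": 0,"slide": [159.1,3.5,6.5],"spin": -2.9}])

```text
time_s: 28.43
position: [0.5793, -0.1024, 0.2906]
tool_rot: [2.064, 2.367, -0.0]
wrist_force: [-0.1, 0.7, 0.2]
grip_width: 0.0458
```

```bash
python3 -c "
from plan import *
reset()
go((555,50.5,215,100.5))"
```

```text
cmd [555.   50.5 215.  100.5] meas [ 579.3 -102.4  290.6   97.8] F [-0.1  0.7  0.2] T [-0.03 -0.01 -0.  ] w 45.8 t 28.4
slide [154.7, -3.3, 75.6] spin -2.7 rows 4.1 0.4
```

>>> drive_tool(increments=[{"fingers": 0,"slide": [30,-1,10],"spin": -1},{"fingers": 0,"slide": [65,-1,25],"spin": -2},{"fingers": 0,"slide": [100,-2,45],"spin": -2.7},{"fingers": 0,"slide": [135,-3,65],"spin": -2.7},{"fingers": 0,"slide": [154.7,-3.3,75.6],"spin": -2.7},{"fingers": 0,"slide": [154.7,-3.3,75.6],"spin": -2.7},{"fingers": 0,"slide": [154.7,-3.3,75.6],"spin": -2.7},{"fingers": 0,"slide": [154.7,-3.3,75.6],"spin": -2.7}])

```text
time_s: 29.1
position: [0.5561, 0.0501, 0.2153]
tool_rot: [2.008, 2.415, 0.0]
wrist_force: [0.3, -0.5, 1.0]
grip_width: 0.0461
```

```bash
python3 - <<'E'
from h import *
from plan import *
reset()
c=shot('wrist');save(c,'w7')
g=cv2.cvtColor(c['image'],cv2.COLOR_RGB2GRAY)
p=proj(c,[.6005,.0505,.135])[0];print(p)
u,v=p.astype(int);m=(g[v-30:v+30,u-40:u+40]<50)
for r in m[::3]: print(''.join('#' if x else '.' for x in r))
print((proj(c,np.array([[669,62,119],[566,112,119],[589,-21,119]])/1000)/.64).round())
cv2.imwrite('pics/w7.png',c['image'][:,:,::-1])
E
```

```text
cmd [555.   50.5 215.  100.5] meas [556.1  50.1 215.3 100.5] F [ 0.3 -0.5  1. ] T [ 0.07 -0.03  0.  ] w 46.1 t 29.1
[246.89551194 243.95084146]
................................................................................
......#.#.......................................................................
....######......................................................................
..########......................................................................
.#########......................................................................
###########..........................#######....................................
###########....................##################...............................
###########..................#######################............................
###########................##########################...........................
###########...............###########################...........................
###########...............###########################...........................
###########..............############################...........................
##########...............############################...........................
#########..................#########################............................
########....................######################..............................
########........................##############..................................
#######.........................................................................
######..........................................................................
#####...........................................................................
#####...........................................................................
[[386. 471.]
 [500. 334.]
 [271. 332.]]
```

```bash
python3 -c "
from plan import *
go((600.5,49.3,140,100.2),(600.5,49.3,110,100.2))"
```

```text
slide [-8.9, 43.5, 75.3] spin 0.3 rows 2.1 0.0
slide [0.0, 0.0, 30.0] spin 0.0 rows 0.7 0.0
```

>>> drive_tool(increments=[{"fingers": 0,"slide": [-9,20,5],"spin": 0.3},{"fingers": 0,"slide": [-9,43.8,10],"spin": 0.3},{"fingers": 0,"slide": [-8.8,43.8,30],"spin": 0.3},{"fingers": 0,"slide": [-8.8,43.8,50],"spin": 0.3},{"fingers": 0,"slide": [-8.8,43.8,65],"spin": 0.3},{"fingers": 0,"slide": [-8.8,43.8,70],"spin": 0.3},{"fingers": 0,"slide": [-8.8,43.8,70],"spin": 0.3},{"fingers": 0,"slide": [-8.8,43.8,70],"spin": 0.3}])

```text
time_s: 29.82
position: [0.6006, 0.0502, 0.1455]
tool_rot: [2.015, 2.41, 0.001]
wrist_force: [-0.4, -0.5, 0.5]
grip_width: 0.0461
```

```bash
python3 -c "
from plan import *
reset();go((600.5,49.3,111,100.2))"
```

```text
cmd [600.5  49.3 110.  100.2] meas [600.6  50.2 145.5 100.2] F [-0.4 -0.5  0.5] T [ 0.06  0.03 -0.02] w 46.1 t 29.8
slide [-0.9, -0.2, 34.5] spin 0.0 rows 0.8 0.0
```

>>> drive_tool(increments=[{"fingers": 0,"slide": [-0.9,-0.2,12],"spin": 0},{"fingers": 0,"slide": [-0.9,-0.2,22],"spin": 0},{"fingers": 0,"slide": [-0.9,-0.2,30],"spin": 0},{"fingers": 0,"slide": [-0.9,-0.2,34.5],"spin": 0},{"fingers": 0,"slide": [-0.9,-0.2,34.5],"spin": 0},{"fingers": 0.4,"slide": [-0.9,-0.2,34.5],"spin": 0},{"fingers": 1,"slide": [-0.9,-0.2,34.5],"spin": 0},{"fingers": 1,"slide": [-0.9,-0.2,34.5],"spin": 0}])

```text
time_s: 30.48
position: [0.6002, 0.0501, 0.1105]
tool_rot: [2.013, 2.411, 0.0]
wrist_force: [0.1, -1.9, -1.8]
grip_width: 0.0279
```

>>> drive_tool(increments=[{"fingers": 1,"slide": [0,0,0],"spin": 0},{"fingers": 1,"slide": [0,0,0],"spin": 0},{"fingers": 1,"slide": [0,0,0],"spin": 0},{"fingers": 1,"slide": [0,0,0],"spin": 0},{"fingers": 1,"slide": [0,0,-3],"spin": 0},{"fingers": 1,"slide": [0,0,-6],"spin": 0},{"fingers": 1,"slide": [0,0,-9],"spin": 0},{"fingers": 1,"slide": [0,0,-12],"spin": 0}])

```text
time_s: 31.15
position: [0.5995, 0.0502, 0.1221]
tool_rot: [-2.013, -2.411, 0.001]
wrist_force: [0.5, 0.2, -4.7]
grip_width: 0.027
```

>>> drive_tool(increments=[{"fingers": 1,"slide": [0,0,-5],"spin": 0},{"fingers": 1,"slide": [0,0,-10],"spin": 0},{"fingers": 1,"slide": [0,0,-15],"spin": 0},{"fingers": 1,"slide": [0,0,-22],"spin": 0},{"fingers": 1,"slide": [0,0,-30],"spin": 0},{"fingers": 1,"slide": [0,0,-38],"spin": 0},{"fingers": 1,"slide": [0,0,-40],"spin": 0},{"fingers": 1,"slide": [0,0,-40],"spin": 0}])

```text
time_s: 31.82
position: [0.6005, 0.0502, 0.1633]
tool_rot: [2.013, 2.41, 0.002]
wrist_force: [-0.6, -0.1, -4.5]
grip_width: 0.0272
```

```bash
python3 - <<'E'
from h import *
from plan import *
reset()
c=shot('scene');save(c,'s8');cv2.imwrite('pics/s8.png',cv2.resize(c['image'][130:290,140:360,::-1],(770,560),interpolation=cv2.INTER_CUBIC))
go((603,-105,165,95),(608.3,-258.5,165,91.2))
E
```

```text
cmd [600.6  49.3 111.  100.2] meas [600.5  50.2 163.3 100.3] F [-0.6 -0.1 -4.5] T [ 0.04  0.   -0.02] w 27.2 t 31.8
slide [-153.2, -25.2, -1.7] spin 5.3 rows 3.7 0.7
slide [-153.4, -8.0, -0.0] spin 3.8 rows 3.7 0.5
```

View pics/s8.png

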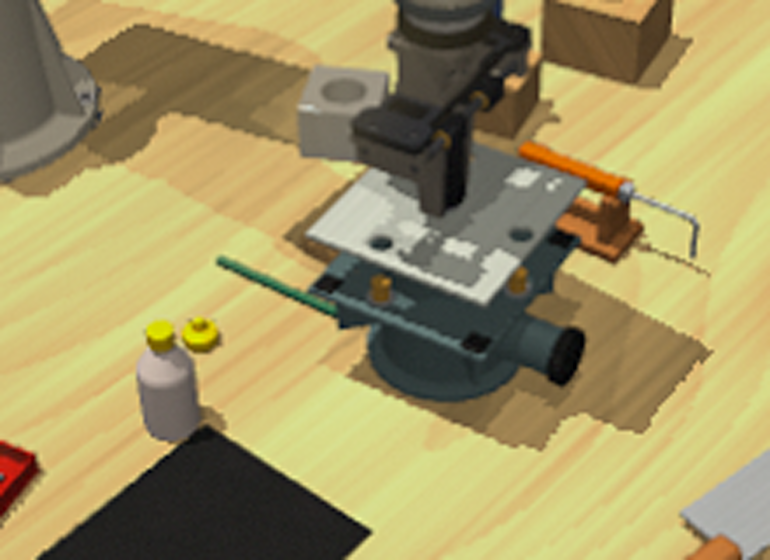

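The cover is held level above the pot with all studs clear, and the pick is on its rest. I'll carry the cover to the mat.

>>> drive_tool(increments=[{"fingers": 1,"slide": [-20,-3,-2],"spin": 1},{"fingers": 1,"slide": [-42,-7,-2],"spin": 2},{"fingers": 1,"slide": [-66,-11,-2],"spin": 3},{"fingers": 1,"slide": [-90,-15,-2],"spin": 4},{"fingers": 1,"slide": [-115,-19,-2],"spin": 5},{"fingers": 1,"slide": [-138,-23,-2],"spin": 5.3},{"fingers": 1,"slide": [-153.2,-25.2,-1.7],"spin": 5.3},{"fingers": 1,"slide": [-153.2,-25.2,-1.7],"spin": 5.3}])

```text
time_s: 32.53
position: [0.6022, -0.1078, 0.1633]
tool_rot: [2.125, 2.314, -0.001]
wrist_force: [0.5, 0.8, -4.0]
grip_width: 0.0273
```

>>> drive_tool(increments=[{"fingers": 1,"slide": [-20,-1,0],"spin": 1},{"fingers": 1,"slide": [-44,-2,0],"spin": 2},{"fingers": 1,"slide": [-68,-4,0],"spin": 3},{"fingers": 1,"slide": [-92,-5,0],"spin": 3.8},{"fingers": 1,"slide": [-116,-6,0],"spin": 3.8},{"fingers": 1,"slide": [-140,-7,0],"spin": 3.8},{"fingers": 1,"slide": [-153.4,-8,0],"spin": 3.8},{"fingers": 1,"slide": [-153.4,-8,0],"spin": 3.8}])

```text
time_s: 33.2
position: [0.6077, -0.2604, 0.1634]
tool_rot: [2.2, 2.242, -0.001]
wrist_force: [-0.2, 0.6, -4.4]
grip_width: 0.0273
```

```bash
python3 - <<'E'
from h import *
from plan import *
reset()
c=load('w6');print('glue cap',onz(c,np.array([(523,141)])*.64,.105)*1000)
go((608.3,-258.5,30,91.2))
E
```

```text
cmd [ 608.3 -258.5  165.    91.2] meas [ 607.7 -260.4  163.4   91.1] F [-0.2  0.6 -4.4] T [ 0.03  0.02 -0.01] w 27.3 t 33.2
glue cap [[ 487.34468508 -177.30398036  105.        ]]
slide [1.8, 0.6, 133.4] spin -0.1 rows 3.2 0.0
```

>>> drive_tool(increments=[{"fingers": 1,"slide": [1.5,0.6,20],"spin": 0},{"fingers": 1,"slide": [1.5,0.6,42],"spin": 0},{"fingers": 1,"slide": [1.5,0.6,66],"spin": 0},{"fingers": 1,"slide": [1.5,0.6,90],"spin": 0},{"fingers": 1,"slide": [1.5,0.6,110],"spin": 0},{"fingers": 1,"slide": [1.5,0.6,125],"spin": 0},{"fingers": 1,"slide": [1.5,0.6,133],"spin": 0},{"fingers": 1,"slide": [1.5,0.6,133],"spin": 0}])

```text
time_s: 33.87
position: [0.6071, -0.2553, 0.0288]
tool_rot: [-2.195, -2.242, 0.002]
wrist_force: [0.0, 0.4, -4.0]
grip_width: 0.0273
```

```bash
python3 -c "
from plan import *
reset();go((608.3,-258.5,12,91.2))"
```

```text
cmd [ 608.3 -258.5   30.    91.2] meas [ 607.1 -255.3   28.8   91.2] F [ 0.   0.4 -4. ] T [0.01 0.01 0.05] w 27.3 t 33.9
slide [-3.2, 1.2, 16.8] spin 0.0 rows 0.4 0.0
```

>>> drive_tool(increments=[{"fingers": 1,"slide": [0,0,0],"spin": 0},{"fingers": 1,"slide": [0,0,0],"spin": 0},{"fingers": 1,"slide": [0,0,0],"spin": 0},{"fingers": 1,"slide": [0,0,5],"spin": 0},{"fingers": 1,"slide": [0,0,8],"spin": 0},{"fingers": 1,"slide": [0,0,10],"spin": 0},{"fingers": 1,"slide": [0,0,10],"spin": 0},{"fingers": 1,"slide": [0,0,10],"spin": 0}])

```text
time_s: 34.53
position: [0.608, -0.257, 0.0205]
tool_rot: [-2.198, -2.244, 0.0]
wrist_force: [0.8, 0.2, -4.0]
grip_width: 0.0273
```

```bash
python3 -c "
from plan import *
reset();go((608.3,-258.5,12,91.2))"
```

```text
cmd [ 608.3 -258.5   12.    91.2] meas [ 608.  -257.    20.5   91.2] F [ 0.8  0.2 -4. ] T [ 0.01  0.04 -0.01] w 27.3 t 34.5
slide [-1.5, 0.2, 8.5] spin -0.0 rows 0.2 0.0
```

>>> drive_tool(increments=[{"fingers": 1,"slide": [-1,0,2],"spin": 0},{"fingers": 1,"slide": [-1,0,4],"spin": 0},{"fingers": 1,"slide": [-1,0,6],"spin": 0},{"fingers": 1,"slide": [-1,0,7],"spin": 0},{"fingers": 1,"slide": [-1,0,8],"spin": 0},{"fingers": 1,"slide": [-1,0,8.5],"spin": 0},{"fingers": 1,"slide": [-1,0,8.5],"spin": 0},{"fingers": 1,"slide": [-1,0,8.5],"spin": 0}])

```text
time_s: 35.2
position: [0.6083, -0.2581, 0.0123]
tool_rot: [-2.199, -2.244, 0.0]
wrist_force: [0.0, 0.5, -4.4]
grip_width: 0.0266
```

```bash
python3 -c "
from plan import *
sync()"
```

```text
cmd [ 608.3 -258.5   12.    91.2] meas [ 608.3 -258.1   12.3   91.2] F [ 0.   0.5 -4.4] T [0.06 0.05 0.04] w 26.6 t 35.2
```

>>> drive_tool(increments=[{"fingers": 1,"slide": [0,0,0.6],"spin": 0},{"fingers": 1,"slide": [0,0,1.1],"spin": 0},{"fingers": 1,"slide": [0,0,1.1],"spin": 0},{"fingers": 0.4,"slide": [0,0,0.8],"spin": 0},{"fingers": 0.1,"slide": [0,0,0.8],"spin": 0},{"fingers": 0,"slide": [0,0,0.8],"spin": 0},{"fingers": 0,"slide": [0,0,0.8],"spin": 0},{"fingers": 0,"slide": [0,0,0.8],"spin": 0}])

```text
time_s: 35.87
position: [0.6086, -0.2582, 0.0118]
tool_rot: [2.198, 2.244, 0.0]
wrist_force: [-0.3, -0.5, 0.6]
grip_width: 0.0455
```

>>> drive_tool(increments=[{"fingers": 0,"slide": [0,0,-15],"spin": 0},{"fingers": 0,"slide": [0,0,-40],"spin": 0},{"fingers": 0,"slide": [0,0,-75],"spin": 0},{"fingers": 0,"slide": [0,0,-110],"spin": 0},{"fingers": 0,"slide": [0,0,-150],"spin": 0},{"fingers": 0,"slide": [0,0,-190],"spin": 0},{"fingers": 0,"slide": [0,0,-230],"spin": 0},{"fingers": 0,"slide": [0,0,-268],"spin": 0}])

```text
time_s: 36.53
position: [0.6081, -0.258, 0.2822]
tool_rot: [2.198, 2.243, 0.001]
wrist_force: [0.7, -1.5, -1.4]
grip_width: 0.0464
```

```bash
python3 - <<'E'
from h import *
from plan import *
reset()
c=shot('wrist');save(c,'w8')
h=cv2.cvtColor(c['image'],cv2.COLOR_RGB2HSV);m=((h[...,1]<60)&(h[...,2]>100)).astype(np.uint8);m[225:]=0
p=proj(c,[[.608,-.258,.008]])[0];print(p)
cs=[q for q in cv2.findContours(m,0,2)[0] if cv2.contourArea(q)>1500]
for q in cs: print(cv2.contourArea(q),(onz(c,cv2.approxPolyDP(q,5,True).reshape(-1,2),.008)[:,:2]*1000).round().tolist())
cv2.imwrite('pics/w8.png',cv2.resize(c['image'][:,:,::-1],(800,600),interpolation=cv2.INTER_CUBIC))
go((560,0,285,None),(400,200,285,96),)
E
```

```text
cmd [ 608.3 -258.5   12.    91.2] meas [ 608.1 -258.   282.2   91.2] F [ 0.7 -1.5 -1.4] T [-0.06 -0.04  0.03] w 46.4 t 36.5
[255.83718259 162.09341688]
2371.5 [[583.0, 94.0], [576.0, 75.0], [596.0, 59.0], [613.0, 69.0], [620.0, 61.0], [616.0, 34.0], [600.0, 28.0], [622.0, 40.0], [670.0, 24.0], [700.0, 29.0], [698.0, 155.0], [689.0, 99.0], [660.0, 66.0], [626.0, 99.0]]
13829.0 [[530.0, -348.0], [696.0, -345.0], [688.0, -167.0], [527.0, -169.0]]
slide [258.9, -42.9, -2.8] spin 0.0 rows 6.3 0.0
slide [203.2, -155.8, -0.0] spin -4.8 rows 6.1 0.7
```

View pics/w8.png

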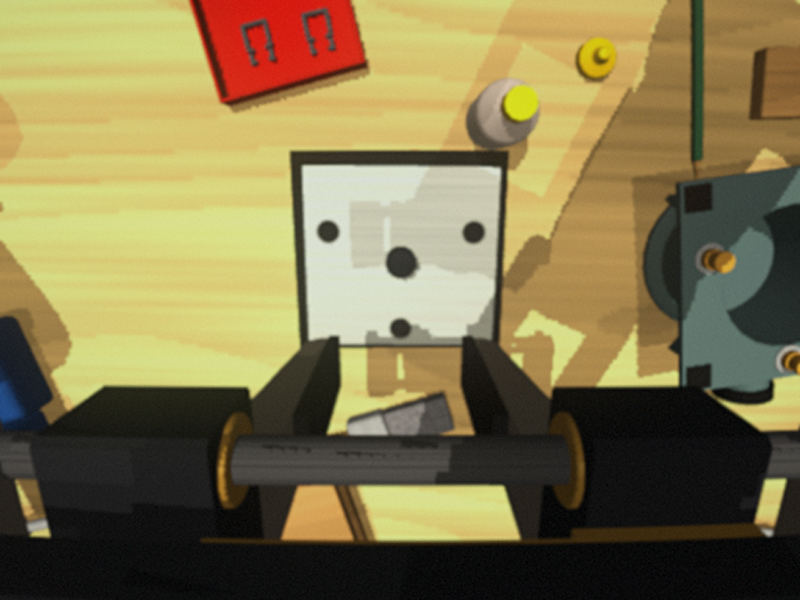

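The cover lies flat on the mat with its knob up at (400,262) and margins of about 10 mm. Both clips are in the tray, and the pot is open. Next is the brush.

```bash
python3 -c "
from plan import *
import json
json.dump([608.1,-258,284,91.2],open(F,'w'))
go((520,50,285,94),(411,355,285,98))"
```

```text
slide [309.8, -81.6, -1.0] spin -2.8 rows 7.7 0.4
slide [311.8, -87.5, -0.0] spin -4.0 rows 7.8 0.6
```

>>> drive_tool(increments=[{"fingers": -0.4,"slide": [35,-10,-1],"spin": 0},{"fingers": -0.4,"slide": [75,-23,-1],"spin": -1},{"fingers": -0.4,"slide": [115,-35,-1],"spin": -2},{"fingers": -0.4,"slide": [155,-47,-1],"spin": -2.8},{"fingers": -0.4,"slide": [195,-59,-1],"spin": -2.8},{"fingers": -0.4,"slide": [235,-72,-1],"spin": -2.8},{"fingers": -0.4,"slide": [275,-84,-1],"spin": -2.8},{"fingers": -0.4,"slide": [300,-92,-1],"spin": -2.8}])

```text
time_s: 37.25
position: [0.5087, 0.0428, 0.2806]
tool_rot: [-2.142, -2.298, -0.001]
wrist_force: [0.2, -0.5, -0.2]
grip_width: 0.0645
```

```bash
python3 -c "
from plan import *
reset()
go((411,340,285,98))"
```

```text
cmd [411. 355. 285.  98.] meas [508.7  42.8 280.6  94. ] F [ 0.2 -0.5 -0.2] T [ 0.02 -0.01  0.01] w 64.5 t 37.2
slide [303.3, -76.6, -4.4] spin -4.0 rows 7.5 0.6
```

>>> drive_tool(increments=[{"fingers": -0.4,"slide": [35,-9,-4],"spin": -1},{"fingers": -0.4,"slide": [75,-19,-4],"spin": -2},{"fingers": -0.4,"slide": [115,-29,-4],"spin": -3},{"fingers": -0.4,"slide": [155,-39,-4],"spin": -4},{"fingers": -0.4,"slide": [195,-49,-4],"spin": -4},{"fingers": -0.4,"slide": [235,-59,-4],"spin": -4},{"fingers": -0.4,"slide": [270,-68,-4],"spin": -4},{"fingers": -0.4,"slide": [300,-76,-4],"spin": -4}])

```text
time_s: 37.92
position: [0.4124, 0.3364, 0.2846]
tool_rot: [-2.06, -2.371, -0.001]
wrist_force: [0.4, 0.2, 0.2]
grip_width: 0.0647
```

```bash
python3 - <<'E'
from h import *
from plan import *
reset()
c=load('w1');print(onz(c,np.array([(673,10)])*.64,.21)*1000)
c=shot('top');h=cv2.cvtColor(c['image'],cv2.COLOR_RGB2HSV)
go((411,354.5,220,98),(411,354.5,146,98))
E
```

```text
cmd [411. 340. 285.  98.] meas [412.4 336.4 284.6  98. ] F [0.4 0.2 0.2] T [-0.03  0.   -0.  ] w 64.7 t 37.9
[[412.62246256 354.69268462 210.        ]]
slide [18.2, 1.1, 64.6] spin 0.0 rows 1.6 0.0
slide [-0.0, 0.0, 74.0] spin 0.0 rows 1.8 0.0
```

>>> drive_tool(increments=[{"fingers": -0.4,"slide": [17,0.5,0],"spin": 0},{"fingers": -0.4,"slide": [17,0.5,10],"spin": 0},{"fingers": -0.4,"slide": [17,0.5,30],"spin": 0},{"fingers": -0.4,"slide": [17,0.5,60],"spin": 0},{"fingers": -0.4,"slide": [17,0.5,90],"spin": 0},{"fingers": -0.4,"slide": [17,0.5,120],"spin": 0},{"fingers": -0.4,"slide": [17,0.5,136],"spin": 0},{"fingers": -0.4,"slide": [17,0.5,138],"spin": 0}])

```text
time_s: 38.63
position: [0.4099, 0.3482, 0.1426]
tool_rot: [-2.062, -2.369, 0.01]
wrist_force: [-0.4, 0.5, -0.1]
grip_width: 0.0641
```

>>> drive_tool(increments=[{"fingers": -0.4,"slide": [0,0,0],"spin": 0},{"fingers": 0.3,"slide": [0,0,0],"spin": 0},{"fingers": 1,"slide": [0,0,0],"spin": 0},{"fingers": 1,"slide": [0,0,0],"spin": 0},{"fingers": 1,"slide": [0,0,0],"spin": 0},{"fingers": 1,"slide": [0,0,0],"spin": 0},{"fingers": 1,"slide": [0,0,0],"spin": 0},{"fingers": 1,"slide": [0,0,0],"spin": 0}])

```text
time_s: 39.3
position: [0.4118, 0.3511, 0.1468]
tool_rot: [2.061, 2.371, 0.001]
wrist_force: [-0.2, 0.9, -0.3]
grip_width: 0.0197
```

>>> drive_tool(increments=[{"fingers": 1,"slide": [0,0,0],"spin": 0},{"fingers": 1,"slide": [0,0,0],"spin": 0},{"fingers": 1,"slide": [0,0,0],"spin": 0},{"fingers": 1,"slide": [0,0,0],"spin": 0},{"fingers": 1,"slide": [0,0,0],"spin": 0},{"fingers": 1,"slide": [0,0,0],"spin": 0},{"fingers": 1,"slide": [0,0,0],"spin": 0},{"fingers": 1,"slide": [0,0,0],"spin": 0}])

```text
time_s: 39.97
position: [0.4117, 0.3509, 0.1465]
tool_rot: [-2.062, -2.37, 0.0]
wrist_force: [-0.3, -0.6, -0.7]
grip_width: 0.0175
```

```bash
python3 -c "
from plan import *
reset()
go((None,None,310,98),(520,180,310,98),(602,49,310,98))"
```

```text
cmd [411.  354.5 146.   98. ] meas [411.7 350.9 146.5  98. ] F [-0.3 -0.6 -0.7] T [ 0.1   0.02 -0.  ] w 17.5 t 40.0
slide [0.0, 0.0, -163.5] spin -0.0 rows 3.9 0.0
slide [-184.3, 83.6, -0.0] spin -0.0 rows 4.9 0.0
slide [-141.1, 63.0, -0.0] spin -0.0 rows 3.7 0.0
```

>>> drive_tool(increments=[{"fingers": 1,"slide": [0,0,-10],"spin": 0},{"fingers": 1,"slide": [0,0,-25],"spin": 0},{"fingers": 1,"slide": [0,0,-45],"spin": 0},{"fingers": 1,"slide": [0,0,-70],"spin": 0},{"fingers": 1,"slide": [0,0,-100],"spin": 0},{"fingers": 1,"slide": [0,0,-130],"spin": 0},{"fingers": 1,"slide": [0,0,-155],"spin": 0},{"fingers": 1,"slide": [0,0,-163.5],"spin": 0}])

```text
time_s: 40.63
position: [0.4129, 0.3519, 0.3148]
tool_rot: [2.061, 2.37, 0.01]
wrist_force: [0.9, 0.4, -0.5]
grip_width: 0.0173
```

>>> drive_tool(increments=[{"fingers": 1,"slide": [-20,9,0],"spin": 0},{"fingers": 1,"slide": [-50,23,0],"spin": 0},{"fingers": 1,"slide": [-80,36,0],"spin": 0},{"fingers": 1,"slide": [-110,50,0],"spin": 0},{"fingers": 1,"slide": [-140,64,0],"spin": 0},{"fingers": 1,"slide": [-165,75,0],"spin": 0},{"fingers": 1,"slide": [-184.3,83.6,0],"spin": 0},{"fingers": 1,"slide": [-184.3,83.6,0],"spin": 0}])

```text
time_s: 41.3
position: [0.5214, 0.1769, 0.3093]
tool_rot: [2.064, 2.367, -0.002]
wrist_force: [0.4, 0.9, -0.8]
grip_width: 0.0176
```

>>> drive_tool(increments=[{"fingers": 1,"slide": [-20,9,0],"spin": 0},{"fingers": 1,"slide": [-45,20,0],"spin": 0},{"fingers": 1,"slide": [-70,31,0],"spin": 0},{"fingers": 1,"slide": [-95,42,0],"spin": 0},{"fingers": 1,"slide": [-120,54,0],"spin": 0},{"fingers": 1,"slide": [-141,63,0],"spin": 0},{"fingers": 1,"slide": [-141,63,0],"spin": 0},{"fingers": 1,"slide": [-141,63,0],"spin": 0}])

```text
time_s: 41.97
position: [0.6017, 0.0489, 0.3092]
tool_rot: [-2.063, -2.368, 0.001]
wrist_force: [0.1, 0.6, -0.8]
grip_width: 0.0172
```

```bash
python3 - <<'E'
from h import *
from plan import *
reset()
s=shot('scene');save(s,'s9');me=np.array(json.load(open(F)))
P=np.r_[me[:2],0]
print((proj(s,np.array([[me[0],me[1],me[2]-136.5],[602,50,100]])/1000)).round(1))
im=s['image'][110:250,200:340,::-1];cv2.imwrite('pics/s9.png',cv2.resize(im,(560,560),interpolation=cv2.INTER_CUBIC))
go((602,50,250,98),(602,50,150,98))
E
```

```text
cmd [602.  49. 310.  98.] meas [601.7  48.9 309.2  97.9] F [ 0.1  0.6 -0.8] T [ 0.04 -0.01 -0.  ] w 17.2 t 42.0
[[266.8 185.2]
 [266.9 203.8]]
slide [1.1, 0.4, 59.2] spin -0.1 rows 1.4 0.0
slide [-0.0, 0.0, 100.0] spin -0.0 rows 2.4 0.0
```

View pics/s9.png

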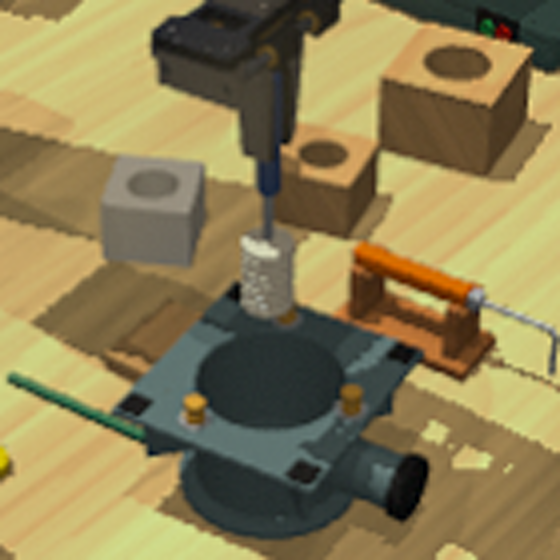

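The brush hangs vertical with its head's lower end at (266,310), centred over the pot opening. Starting the strokes.

>>> drive_tool(increments=[{"fingers": 1,"slide": [1,0.4,15],"spin": 0},{"fingers": 1,"slide": [1,0.4,40],"spin": 0},{"fingers": 1,"slide": [1,0.4,65],"spin": 0},{"fingers": 1,"slide": [1,0.4,90],"spin": 0},{"fingers": 1,"slide": [1,0.4,115],"spin": 0},{"fingers": 1,"slide": [1,0.4,135],"spin": 0},{"fingers": 1,"slide": [1,0.4,150],"spin": 0},{"fingers": 1,"slide": [1,0.4,155],"spin": 0}])

```text
time_s: 42.68
position: [0.5999, 0.0515, 0.1524]
tool_rot: [-2.058, -2.369, 0.004]
wrist_force: [0.0, 1.4, -1.1]
grip_width: 0.0175
```

>>> drive_tool(increments=[{"fingers": 1,"slide": [0,0,3],"spin": 0},{"fingers": 1,"slide": [0,0,6],"spin": 0},{"fingers": 1,"slide": [0,0,9],"spin": 0},{"fingers": 1,"slide": [0,0,10],"spin": 0},{"fingers": 1,"slide": [0,0,11],"spin": 0},{"fingers": 1,"slide": [0,0,11],"spin": 0},{"fingers": 1,"slide": [0,0,11],"spin": 0},{"fingers": 1,"slide": [0,0,11],"spin": 0}])

```text
time_s: 43.35
position: [0.6024, 0.0501, 0.1443]
tool_rot: [2.062, 2.37, 0.001]
wrist_force: [-0.3, -0.1, -1.0]
grip_width: 0.0177
```

```bash
python3 -c "
from plan import *
reset()"
```

```text
cmd [602.  50. 150.  98.] meas [602.4  50.1 144.3  98. ] F [-0.3 -0.1 -1. ] T [ 0.05  0.03 -0.04] w 17.7 t 43.4
```

>>> drive_tool(increments=[{"fingers": 1,"slide": [0,0,0.8],"spin": 0},{"fingers": 1,"slide": [0,0,1.6],"spin": 0},{"fingers": 1,"slide": [0,0,2.3],"spin": 0},{"fingers": 1,"slide": [0,0,2.8],"spin": 0},{"fingers": 1,"slide": [0,0,2.8],"spin": 0},{"fingers": 1,"slide": [0,0,2.8],"spin": 0},{"fingers": 1,"slide": [0,0,2.8],"spin": 0},{"fingers": 1,"slide": [0,0,2.8],"spin": 0}])

```text
time_s: 44.02
position: [0.6027, 0.0502, 0.1423]
tool_rot: [2.061, 2.37, 0.001]
wrist_force: [-2.3, 0.1, 8.6]
grip_width: 0.0174
```

```bash
python3 -c "
from plan import *
sync()"
```

```text
cmd [602.4  50.1 144.3  98. ] meas [602.7  50.2 142.3  98. ] F [-2.3  0.1  8.6] T [-0.05  0.67 -0.02] w 17.4 t 44.0
```

>>> drive_tool(increments=[{"fingers": 1,"slide": [0,0,-10],"spin": 0},{"fingers": 1,"slide": [0,0,-30],"spin": 0},{"fingers": 1,"slide": [0,0,-50],"spin": 0},{"fingers": 1,"slide": [0,0,-70],"spin": 0},{"fingers": 1,"slide": [0,0,-90],"spin": 0},{"fingers": 1,"slide": [0,0,-106],"spin": 0},{"fingers": 1,"slide": [0,0,-108],"spin": 0},{"fingers": 1,"slide": [0,0,-108],"spin": 0}])

```text
time_s: 44.68
position: [0.6028, 0.0502, 0.2503]
tool_rot: [2.061, 2.369, 0.003]
wrist_force: [-0.7, -0.2, -0.6]
grip_width: 0.0177
```

>>> drive_tool(increments=[{"fingers": 1,"slide": [0,0,18],"spin": 0},{"fingers": 1,"slide": [0,0,40],"spin": 0},{"fingers": 1,"slide": [0,0,62],"spin": 0},{"fingers": 1,"slide": [0,0,82],"spin": 0},{"fingers": 1,"slide": [0,0,96],"spin": 0},{"fingers": 1,"slide": [0,0,104],"spin": 0},{"fingers": 1,"slide": [0,0,107.7],"spin": 0},{"fingers": 1,"slide": [0,0,107.7],"spin": 0}])

```text
time_s: 45.35
position: [0.6023, 0.0502, 0.1415]
tool_rot: [-2.061, -2.37, 0.0]
wrist_force: [0.4, 0.6, 3.8]
grip_width: 0.0174
```

>>> drive_tool(increments=[{"fingers": 1,"slide": [0,0,0],"spin": 0},{"fingers": 1,"slide": [0,0,0],"spin": 0},{"fingers": 1,"slide": [0,0,-25],"spin": 0},{"fingers": 1,"slide": [0,0,-50],"spin": 0},{"fingers": 1,"slide": [0,0,-75],"spin": 0},{"fingers": 1,"slide": [0,0,-98],"spin": 0},{"fingers": 1,"slide": [0,0,-108],"spin": 0},{"fingers": 1,"slide": [0,0,-108],"spin": 0}])

```text
time_s: 46.02
position: [0.6035, 0.0502, 0.2515]
tool_rot: [2.06, 2.368, 0.004]
wrist_force: [1.3, -2.1, -1.1]
grip_width: 0.0176
```

>>> drive_tool(increments=[{"fingers": 1,"slide": [0,0,18],"spin": 0},{"fingers": 1,"slide": [0,0,40],"spin": 0},{"fingers": 1,"slide": [0,0,62],"spin": 0},{"fingers": 1,"slide": [0,0,82],"spin": 0},{"fingers": 1,"slide": [0,0,96],"spin": 0},{"fingers": 1,"slide": [0,0,104],"spin": 0},{"fingers": 1,"slide": [0,0,108],"spin": 0},{"fingers": 1,"slide": [0,0,108],"spin": 0}])

```text
time_s: 46.68
position: [0.6021, 0.0502, 0.1411]
tool_rot: [-2.061, -2.37, 0.001]
wrist_force: [-0.6, 1.1, 1.6]
grip_width: 0.0174
```

>>> drive_tool(increments=[{"fingers": 1,"slide": [0,0,0],"spin": 0},{"fingers": 1,"slide": [0,0,0],"spin": 0},{"fingers": 1,"slide": [0,0,-25],"spin": 0},{"fingers": 1,"slide": [0,0,-50],"spin": 0},{"fingers": 1,"slide": [0,0,-75],"spin": 0},{"fingers": 1,"slide": [0,0,-98],"spin": 0},{"fingers": 1,"slide": [0,0,-108],"spin": 0},{"fingers": 1,"slide": [0,0,-108],"spin": 0}])

```text
time_s: 47.35
position: [0.6035, 0.0502, 0.2516]
tool_rot: [2.06, 2.368, 0.004]
wrist_force: [-0.0, 0.3, -0.6]
grip_width: 0.0177
```

>>> drive_tool(increments=[{"fingers": 1,"slide": [0,0,18],"spin": 0},{"fingers": 1,"slide": [0,0,40],"spin": 0},{"fingers": 1,"slide": [0,0,62],"spin": 0},{"fingers": 1,"slide": [0,0,82],"spin": 0},{"fingers": 1,"slide": [0,0,96],"spin": 0},{"fingers": 1,"slide": [0,0,104],"spin": 0},{"fingers": 1,"slide": [0,0,108],"spin": 0},{"fingers": 1,"slide": [0,0,108],"spin": 0}])

```text
time_s: 48.02
position: [0.602, 0.0501, 0.1409]
tool_rot: [-2.061, -2.37, 0.001]
wrist_force: [0.2, 0.1, -1.8]
grip_width: 0.0174
```

>>> drive_tool(increments=[{"fingers": 1,"slide": [0,0,0],"spin": 0},{"fingers": 1,"slide": [0,0,0],"spin": 0},{"fingers": 1,"slide": [0,0,-25],"spin": 0},{"fingers": 1,"slide": [0,0,-50],"spin": 0},{"fingers": 1,"slide": [0,0,-75],"spin": 0},{"fingers": 1,"slide": [0,0,-98],"spin": 0},{"fingers": 1,"slide": [0,0,-108],"spin": 0},{"fingers": 1,"slide": [0,0,-108],"spin": 0}])

```text
time_s: 48.68
position: [0.6036, 0.0502, 0.2518]
tool_rot: [2.06, 2.368, 0.005]
wrist_force: [0.7, -0.6, -2.1]
grip_width: 0.0174
```

>>> drive_tool(increments=[{"fingers": 1,"slide": [0,0,18],"spin": 0},{"fingers": 1,"slide": [0,0,40],"spin": 0},{"fingers": 1,"slide": [0,0,62],"spin": 0},{"fingers": 1,"slide": [0,0,82],"spin": 0},{"fingers": 1,"slide": [0,0,96],"spin": 0},{"fingers": 1,"slide": [0,0,104],"spin": 0},{"fingers": 1,"slide": [0,0,108],"spin": 0},{"fingers": 1,"slide": [0,0,108],"spin": 0}])

```text
time_s: 49.35
position: [0.602, 0.0501, 0.1408]
tool_rot: [-2.061, -2.37, 0.001]
wrist_force: [0.3, -0.0, -1.1]
grip_width: 0.0175
```

>>> drive_tool(increments=[{"fingers": 1,"slide": [0,0,0],"spin": 0},{"fingers": 1,"slide": [0,0,0],"spin": 0},{"fingers": 1,"slide": [0,0,-30],"spin": 0},{"fingers": 1,"slide": [0,0,-65],"spin": 0},{"fingers": 1,"slide": [0,0,-100],"spin": 0},{"fingers": 1,"slide": [0,0,-135],"spin": 0},{"fingers": 1,"slide": [0,0,-165],"spin": 0},{"fingers": 1,"slide": [0,0,-168],"spin": 0}])

```text
time_s: 50.02
position: [0.6048, 0.0503, 0.3159]
tool_rot: [2.057, 2.366, 0.01]
wrist_force: [1.0, -0.4, -0.3]
grip_width: 0.0173
```

```bash
python3 -c "
from plan import *
reset()
go((500,210,310,98),(411.7,353,310,98))"
```

```text
cmd [602.4  50.1 144.3  98. ] meas [604.8  50.3 315.9  98. ] F [ 1.  -0.4 -0.3] T [ 0.01 -0.03  0.01] w 17.3 t 50.0
slide [172.6, -81.6, 5.9] spin -0.0 rows 4.6 0.0
slide [153.9, -67.6, -0.0] spin -0.0 rows 4.0 0.0
```

>>> drive_tool(increments=[{"fingers": 1,"slide": [20,-9,5],"spin": 0},{"fingers": 1,"slide": [50,-23,5.9],"spin": 0},{"fingers": 1,"slide": [80,-37,5.9],"spin": 0},{"fingers": 1,"slide": [110,-51,5.9],"spin": 0},{"fingers": 1,"slide": [140,-66,5.9],"spin": 0},{"fingers": 1,"slide": [165,-78,5.9],"spin": 0},{"fingers": 1,"slide": [172.6,-81.6,5.9],"spin": 0},{"fingers": 1,"slide": [172.6,-81.6,5.9],"spin": 0}])

```text
time_s: 50.68
position: [0.4964, 0.2111, 0.3032]
tool_rot: [-2.058, -2.373, 0.0]
wrist_force: [0.5, -0.4, -0.2]
grip_width: 0.0175
```

```bash
python3 - <<'E'
from h import *
from plan import *
reset()
c=shot('wrist');save(c,'w10')
p=proj(c,[[.411,.355,.06],[.37,.38,.06],[.45,.32,.06]]);print(p)
u,v=p[0].astype(int)
h=cv2.cvtColor(c['image'],cv2.COLOR_RGB2HSV)
print('cen',u,v)
for r in range(v-44,v+48,4): print(r,' '.join('%3d'%x for x in h[r,u-48:u+49:4,2]),'|',' '.join('%3d'%x for x in h[r,u-48:u+49:8,1]))
E
```

```text
cmd [411.7 353.  310.   98. ] meas [496.4 211.1 303.2  98.1] F [ 0.5 -0.4 -0.2] T [-0.    0.03 -0.02] w 17.5 t 50.7
[[371.44592334 118.3379649 ]
 [396.46087542  89.80871692]
 [340.15067218 143.54340983]]
cen 371 118
74 235 235 234 235 234 237 238 239 238 239 237 235 234 235 235 234 234 235 234 236 236 234 234 236 235 | 100 105 106  84  89  90  95  94  98 101  93 100 111
78 236 235 235 235 235 237 238 238 238 238 238 238 238 237 237 238 236 235 235 234 235 234 234 234 235 |  98 101 103  81  85  88  91  91  92  95  94  95  93
82 236 236 235 235 235 236 238 238 237 239 238 238 237 238 239 239 238 238 235 234 236 235 234 235 236 | 105 116 112  87  88  85  87  87  92  92  92  97  95
86 235 236 235 236 235 237 235 235 236 235 235 236 236 235 235 236 235 235 235 234 237 236 236 235 236 | 107 122 124 101  96  93  92 106 127 132  93  91  93
90 236 235 234 235 236 235 234 233 236 235 235 235 236 235 235 236 235 236 235 236 237 236 236 237 236 | 105 126 128 111 120 132 131 137 138 136  90  93  94
94 239 235 209 137 181 232 230 231 236 235 235 236 235 235 235 236 235 233 233 232 235 235 235 235 
[... 2042 characters left out ...]
36 234 235 234 | 117 116 145 145 144 131 132 137 135 109 102 102 100
150 235 234 236 184 117 104 232 228 223 219 218 207 203 197 193 192 223 236 236 236 236 236 235 234 236 | 128 124 142 144 145 142 137 139 119 107 111 113 108
154 233 232 233 214 148 146 149 148 174 186 191 194 217 227 233 234 238 237 237 237 236 237 235 236 235 | 129 126 140 137 139 136 121 101  91  91  95 101 107
158 235 234 235 235 158 169 194 221 233 237 237 236 236 236 236 236 237 236 236 236 236 235 235 235 235 | 126 128 139 139 120 108 109 107 102  97  96  94  92
162 231 231 232 232 234 235 235 235 236 237 236 236 237 236 238 237 236 236 237 235 236 236 235 236 235 | 131 129 130 130 109 111 110 109 115 109 108 105 103
```

```bash
python3 -c "
from plan import *
import json
json.dump([498,210.5,306,98.1],open(F,'w'))
go((411.3,355.5,306,98.1))"
```

```text
slide [155.8, -65.4, -0.0] spin 0.0 rows 4.1 0.0
```

>>> drive_tool(increments=[{"fingers": 1,"slide": [20,-9,0],"spin": 0},{"fingers": 1,"slide": [45,-19,0],"spin": 0},{"fingers": 1,"slide": [70,-30,0],"spin": 0},{"fingers": 1,"slide": [100,-42,0],"spin": 0},{"fingers": 1,"slide": [130,-55,0],"spin": 0},{"fingers": 1,"slide": [150,-63,0],"spin": 0},{"fingers": 1,"slide": [155.8,-65.4,0],"spin": 0},{"fingers": 1,"slide": [155.8,-65.4,0],"spin": 0}])

```text
time_s: 51.4
position: [0.4116, 0.3551, 0.3033]
tool_rot: [2.06, 2.371, -0.0]
wrist_force: [0.1, 0.4, -0.6]
grip_width: 0.0174
```

>>> drive_tool(increments=[{"fingers": 1,"slide": [0,0,10],"spin": 0},{"fingers": 1,"slide": [0,0,25],"spin": 0},{"fingers": 1,"slide": [0,0,42],"spin": 0},{"fingers": 1,"slide": [0,0,60],"spin": 0},{"fingers": 1,"slide": [0,0,75],"spin": 0},{"fingers": 1,"slide": [0,0,80],"spin": 0},{"fingers": 1,"slide": [0,0,80],"spin": 0},{"fingers": 1,"slide": [0,0,80],"spin": 0}])

```text
time_s: 52.07
position: [0.4119, 0.3542, 0.2236]
tool_rot: [2.063, 2.369, -0.0]
wrist_force: [0.9, -0.0, -0.5]
grip_width: 0.0175
```

```bash
python3 - <<'E'
from h import *
from plan import *
reset();me=np.array(json.load(open(F)))
s=shot('scene');save(s,'s10')
b=me[2]-135.2
p=proj(s,np.array([[me[0],me[1],b],[me[0],me[1],b+60],[411,355.7,60],[me[0],me[1],b+95]])/1000);print(p.round(1))
u,v=p[0].round().astype(int)
h=cv2.cvtColor(s['image'],cv2.COLOR_RGB2HSV)
for r in range(v-32,v+14): print(r,' '.join('%3d'%x for x in h[r,u-14:u+15,1]))
E
```

```text
cmd [411.3 355.5 306.   98.1] meas [411.9 354.2 223.6  97.9] F [ 0.9 -0.  -0.5] T [0.05 0.02 0.03] w 17.5 t 52.1
[[280.9 141.6]
 [281.3 127.4]
 [280.8 147.8]
 [281.6 118.8]]
110 109 109 107 103  98  96  95 101 106 104 101  79  60  62  66  51  28  97 105 107 107 107 106 106 119 120 115 112  84
111 109 106 101  98  95  98 104 109 109 106 108  92  14  30  38  19  16 104 111 111 108 109 106 104 107 109 108 121 123
112 102 100  96  99 106 107 109 109 104 100 102  84  82 110 117 127  48 106 110 110 106 107 107 109 111 114 113 115 117
113  97 100 101 106 109 111 109 103 100 101 103  84  73 109  97 118  52 109 111 108 108 109 112 115 115 118 120 119 117
114 104 106 107 107 105 104 101 101 100 103 104  86  68  99 106 113  70 108 110 110 113 114 117 119 120 120 119 113 112
115 107 108 106 103 101 102 100 101 104 106 110  92  73 114 101 123  93 108 111 113 118 121 121 121 117 112 108 106 106
116 107 105 100 100  99 101 103 105 109 113 117  97  39  97  94 123  92 116 119 121 119 119 117 112 108 104 104 104 103
117 104 101 100 101 103 105 107 111 114 117 118 105  42  95 103  23 109 116 120 117 11
[... 3893 characters left out ...]
 142 140 142 142 147 139 132 139 141 135 129 135 136 142 135 136 141 139 140 140 139 138 137 130 126
151 132 140 131 138 134 143 139 140 141 137 141 140 137 141 144 139 137 142 137 138 141 138 139 139 138 140 149 128 125
152 138 137 134 133 135 138 138 135 141 139 141 133 135 139 137 142 136 143 139 142 140 136 137 140 141 146 149 127 124
153 135 138 143 140 137 140 137 137 138 138 135 140 138 136 139 140 139 141 141 139 139 143 138 137 142 142 143 127 122
154 140 136 137 136 138 138 136 133 138 138 140 133 140 139 139 139 142 137 141 139 142 140 144 138 147 144 133 126 117
155 146 133 135 142 142 139 139 145 138 135 130 142 138 138 137 136 141 142 139 140 138 141 148 145 142 142 139 123 123
```

```bash
python3 - <<'E'
from h import *
from plan import *
me=sync()
c=shot('wrist');save(c,'w11')
b=me[2]-135.2
p=proj(c,np.array([[me[0],me[1],b],[me[0],me[1],b+60],[me[0],me[1],b+95],[411,355.7,60],[me[0]-19.5,me[1],b+60],[me[0],me[1]-19.5,b+60],[me[0],me[1]+19.5,b+60]])/1000);print(p.round(1))
h=cv2.cvtColor(c['image'],cv2.COLOR_RGB2HSV)
u=int(p[0][0]);print(u)
for r in range(170,256,3): print(r,' '.join('%3d'%x for x in h[r,u-40:u+41:4,1]),'|',' '.join('%3d'%x for x in h[r,u-40:u+41:4,2]))
E
```

```text
cmd [411.9 354.2 223.6  97.9] meas [411.9 354.6 224.2  97.9] F [-0.8 -0.7 -1. ] T [ 0.03  0.02 -0.01] w 17.5 t 52.1
[[255.5 182.4]
 [255.4 197.9]
 [255.4 210.6]
 [256.6 176.2]
 [258.7 175.1]
 [232.2 194.8]
 [278.5 200.9]]
255
170 133 147 151 153 155 151  90  78  75  72  68  68  70  76  74 149 141 140 139 130 115 | 211 146 137 138 170 162 128 141 147 159 168 172 157 147 148 154 238 236 237 238 240
173 137 142 152 149 152 155  73  74  67  64  65  69  65  68  74 110 140 140 144 138 119 | 207 156 141 142 173 145 140 148 175 179 183 182 183 175 149 128 238 236 236 236 240
176 137 144 151 153 156 152  71  70  67  67  63  67  65  68  69  84 148 143 139 139 114 | 196 151 142 140 159 144 147 172 174 178 179 183 183 181 171 136 227 235 236 237 239
179 137 140 154 150 151 140  71  68  69  68  68  65  69  67  67  76 156 138 136 135 112 | 192 157 136 134 154 153 168 170 174 177 179 183 180 178 180 154 175 240 240 240 239
182 136 141 152 146 151 107  66  66  68  67  64  67  69  68  70  69 148 151 141 143 104 | 200 170 138 143 152 171 169 173 176 179 183 176 177 177 176 171 150 227 237 236 240
185 
[... 3471 characters left out ...]
  56
245  73  81  72  72 104  96  77 133 117 143 156 145 140 138 135 105  85  92  75  81  71 |  63  60  60  53  22  24  30  44  50  50  49  51  51  50  49  17  21  25  58  60  61
248  73  86  71  65  93  51  87 130 130 141 147 161 154 151 145  24  49  81  73  69  75 |  63  59  61  43  22  25  38  45  49  47  52  49  48  49  51  21  26  22  56  52  58
251  71  75  75  82  74  81 124 142 161 154 156 145 143 157 152  27  67 102  64  71  83 |  61  61  61  31  24  22  41  43  46  48  49  51  48  47  47  19  23  20  52  54  55
254  79  84  78  88  71 113 128 144 157 153 168 147 155 161 153  12  43  67  69  73  68 |  61  58  59  26  25  18  40  46  47  50  47  52  51  49  45  21  18  19  48  56  56
```

```bash
python3 - <<'E'
from h import *
c=load('w11');me=np.array([411.9,354.4,224.0]);b=me[2]-135.2
q=[]
for z in(b,b+60):
    for a in np.linspace(0,2*np.pi,24,endpoint=False): q.append([me[0]+19.5*np.cos(a),me[1]+19.5*np.sin(a),z])
p=proj(c,np.array(q)/1000);H=cv2.convexHull(p.astype(np.float32)).reshape(-1,2);print('pred hull min/max',H.min(0),H.max(0))
h=cv2.cvtColor(c['image'],cv2.COLOR_RGB2HSV)
for r in range(150,176,1): print(r,' '.join('%3d'%x for x in h[r,228:290:3,1]))
m=((h[...,1]<100)&(h[...,2]>100)).astype(np.uint8);m[:,:220]=0;m[:,295:]=0;m[:150]=0;m[214:]=0
k=max(cv2.findContours(m,0,2)[0],key=cv2.contourArea).reshape(-1,2);print('obs',k.min(0),k.max(0))
E
```

```text
pred hull min/max [231.97597 163.63252] [278.37054 219.64116]
150 154 152 155 149 154 153 152 149 155 147 146 147 149 145 148 150 149 147 148 145 133
151 152 152 149 153 151 148 153 148 153 148 149 145 145 151 151 147 145 146 146 147 134
152 158 152 158 152 154 153 152 152 148 148 150 149 148 147 149 150 151 146 144 145 140
153 153 149 153 148 150 149 158 151 152 150 145 148 146 147 146 147 148 146 147 146 142
154 153 149 150 154 155 152 153 150 147 152 147 146 147 147 145 147 145 148 145 148 143
155 154 153 153 151 155 152 153 153 151 152 154 148 145 148 145 143 145 145 147 148 144
156 153 154 155 152 151 155 151 153 151 152 157 153 149 148 145 143 145 143 146 148 143
157 153 155 156 153 152 154 148 153 152 149 149 154 152 147 146 147 147 146 146 148 144
158 152 151 156 153 150 149 155 145 135 128 124 140 155 153 146 144 148 146 145 148 146
159 153 157 155 151 151 154 156 131 102  98  96 121 141 152 150 148 150 148 149 145 148
160 147 154 155 152 155 157 147 104  78  75  75  90 110 144 153 149 148 148 146 147 149
161 152 156 151 152 153 153 130  83  72  73  73  75  80 128 154 148 15
[... 573 characters left out ...]
  72  71  73  74  71  71  75  73  74 128 151 137 135 140 141
169 154 153 150 151  89  70  73  73  74  72  66  69  73  77  74 115 151 140 139 140 142
170 155 155 156 143  81  78  73  71  68  68  68  69  74  76  74 105 151 141 143 143 140
171 153 153 154 125  74  74  71  66  69  64  66  66  69  70  77  89 153 138 141 141 142
172 150 153 151 114  72  72  69  67  67  64  66  65  67  65  73  80 152 141 142 143 143
173 156 152 149 104  75  74  67  66  63  65  66  65  65  68  71  73 149 140 142 140 143
174 153 151 157 108  72  68  66  67  69  68  66  65  69  70  71  72 141 138 143 145 144
175 149 155 155  94  72  68  68  69  66  67  65  66  68  68  67  72 130 146 142 142 142
obs [234 159] [278 209]
```

>>> drive_tool(increments=[{"fingers": 1,"slide": [0,3.3,0],"spin": 0},{"fingers": 1,"slide": [0,3.3,3],"spin": 0},{"fingers": 1,"slide": [0,3.3,9],"spin": 0},{"fingers": 1,"slide": [0,3.3,15],"spin": 0},{"fingers": 1,"slide": [0,3.3,21],"spin": 0},{"fingers": 1,"slide": [0,3.3,27],"spin": 0},{"fingers": 1,"slide": [0,3.3,33],"spin": 0},{"fingers": 1,"slide": [0,3.3,36],"spin": 0}])

```text
time_s: 52.83
position: [0.414, 0.3551, 0.1864]
tool_rot: [-2.061, -2.37, 0.002]
wrist_force: [-0.8, -1.0, -0.5]
grip_width: 0.0177
```

```bash
python3 -c "
from plan import *
sync()"
```

```text
cmd [411.9 354.2 223.6  97.9] meas [414.  355.1 186.4  98. ] F [-0.8 -1.  -0.5] T [ 0.04 -0.03 -0.04] w 17.7 t 52.8
```

>>> drive_tool(increments=[{"fingers": 1,"slide": [0,0,5],"spin": 0},{"fingers": 1,"slide": [0,0,11],"spin": 0},{"fingers": 1,"slide": [0,0,17],"spin": 0},{"fingers": 1,"slide": [0,0,23],"spin": 0},{"fingers": 1,"slide": [0,0,29],"spin": 0},{"fingers": 1,"slide": [0,0,35],"spin": 0},{"fingers": 1,"slide": [0,0,39],"spin": 0},{"fingers": 1,"slide": [0,0,39],"spin": 0}])

```text
time_s: 53.5
position: [0.4139, 0.3551, 0.1475]
tool_rot: [-2.061, -2.37, 0.002]
wrist_force: [-0.3, -0.1, -1.3]
grip_width: 0.0177
```

```bash
python3 -c "
from plan import *
sync()"
```

```text
cmd [411.9 354.2 223.6  97.9] meas [413.9 355.1 147.5  98. ] F [-0.3 -0.1 -1.3] T [ 0.05 -0.01 -0.01] w 17.7 t 53.5
```

Lower the last 2 mm, open gently, and rise.

>>> drive_tool(increments=[{"fingers": 1,"slide": [0,0,1],"spin": 0},{"fingers": 1,"slide": [0,0,2],"spin": 0},{"fingers": 1,"slide": [0,0,2],"spin": 0},{"fingers": 0.5,"slide": [0,0,2],"spin": 0},{"fingers": 0,"slide": [0,0,2],"spin": 0},{"fingers": -0.2,"slide": [0,0,2],"spin": 0},{"fingers": -0.2,"slide": [0,0,2],"spin": 0},{"fingers": -0.2,"slide": [0,0,2],"spin": 0}])

```text
time_s: 54.17
position: [0.4145, 0.3555, 0.1467]
tool_rot: [2.062, 2.37, 0.0]
wrist_force: [-0.1, -0.4, -0.2]
grip_width: 0.0475
```

>>> drive_tool(increments=[{"fingers": -0.3,"slide": [0,0,0],"spin": 0},{"fingers": -0.3,"slide": [0,0,-5],"spin": 0},{"fingers": -0.3,"slide": [0,0,-20],"spin": 0},{"fingers": -0.3,"slide": [0,0,-45],"spin": 0},{"fingers": -0.3,"slide": [0,0,-75],"spin": 0},{"fingers": -0.3,"slide": [0,0,-105],"spin": 0},{"fingers": -0.3,"slide": [0,0,-135],"spin": 0},{"fingers": -0.3,"slide": [0,0,-160],"spin": 0}])

```text
time_s: 54.83
position: [0.4145, 0.3556, 0.3093]
tool_rot: [2.061, 2.37, 0.003]
wrist_force: [0.6, 0.5, 0.0]
grip_width: 0.0599
```

>>> drive_tool(increments=[{"fingers": -0.3,"slide": [-40,-40,0],"spin": 0},{"fingers": -0.3,"slide": [-70,-70,0],"spin": 0},{"fingers": -0.3,"slide": [-95,-70,0],"spin": 0},{"fingers": -0.3,"slide": [-120,-70,0],"spin": 0},{"fingers": -0.3,"slide": [-150,-70,0],"spin": 0},{"fingers": -0.3,"slide": [-150,-70,0],"spin": 0},{"fingers": -0.3,"slide": [-150,-70,0],"spin": 0},{"fingers": -0.3,"slide": [-150,-70,0],"spin": 0}])

```text
time_s: 55.5
position: [0.366, 0.1975, 0.307]
tool_rot: [-2.063, -2.369, -0.001]
wrist_force: [-0.2, 0.1, 0.4]
grip_width: 0.06
```

```bash
python3 - <<'E'
from h import *
from plan import *
me=sync()
t=shot('top');s=shot('scene');save(t,'tf');save(s,'sf')
def red(c):
    h=cv2.cvtColor(c['image'],cv2.COLOR_RGB2HSV);m=(((h[...,0]<6)|(h[...,0]>174))&(h[...,1]>150)).astype(np.uint8);m[:190]=0;m[:,:380]=0
    q=max(cv2.findContours(m,0,2)[0],key=cv2.contourArea);return cv2.minAreaRect((onz(c,q.reshape(-1,2),.022)[:,:2]*1000).astype(np.float32))
print('tray',red(t))
h=cv2.cvtColor(t['image'],cv2.COLOR_RGB2HSV)
def blob(m,x0,x1,y0,y1,z,n):
    q=np.zeros(m.shape,np.uint8);q[int(y0*.64):int(y1*.64),int(x0*.64):int(x1*.64)]=1
    cs=max(cv2.findContours(m.astype(np.uint8)*q,0,2)[0],key=cv2.contourArea)
    print(n,cv2.minAreaRect((onz(t,cs.reshape(-1,2),z)[:,:2]*1000).astype(np.float32)))
blob((h[...,1]<60)&(h[...,2]>90),530,670,190,310,.008,'cover')
blob(h[...,2]<60,530,670,190,310,.003,'dark')
# unchanged scene: compare bystanders / pick / brush between first and last pictures
for n,a,c in(('top',load('t0'),t),('scene',load('s0'),s)):
    d=cv2.absdiff(a['image'],c['image']).max(2)
    for nm,P,r in(('pick',(.5795,.2585,.072),14),('tip',(.714,.275,.03),6),('glue',(.487,-.177,.1),8),('brushtop',(.412,.354,.2),7),('block',(.411,.355,.06),12),('pencil',(.44,.03,.0),16),('offcut',(.45,.1,.018),12),('cap',(.44,-.08,.01),6)):
        u,v=proj(c,P)[0].astype(int);print(n,nm,(u,v),'changed frac',round(float((d[v-r:v+r,u-r:u+r]>50).mean()),2))
b=(h[...,0]>100)&(h[...,0]<125)&(h[...,1]>120)
for n,c in(('top0',load('t0')),('topf',t)):
    h=cv2.cvtColor(c['image'],cv2.COLOR_RGB2HSV);b=((h[...,0]>100)&(h[...,0]<125)&(h[...,1]>110)).astype(np.uint8);u,v=proj(c,(.411,.355,.15))[0].astype(int)
    yy,xx=np.nonzero(b[v-25:v+25,u-25:u+25]);print(n,'blue px',len(xx),xx.mean()+u-25 if len(xx) else None,yy.mean()+v-25 if len(xx) else None)
E
```

```text
cmd [411.9 354.2 223.6  97.9] meas [366.  197.5 307.   97.9] F [-0.2  0.1  0.4] T [ 0.02  0.02 -0.08] w 60.0 t 55.5
tray ((415.0788879394531, -358.9068603515625), (88.76161193847656, 116.78202819824219), 15.307482719421387)
cover ((613.7513427734375, -256.51025390625), (171.4788055419922, 182.28001403808594), 0.8711580038070679)
dark ((575.2926635742188, -323.9393615722656), (117.4985580444336, 228.93887329101562), 51.083152770996094)
top pick (np.int64(198), np.int64(166)) changed frac 0.16
top tip (np.int64(196), np.int64(124)) changed frac 0.0
top glue (np.int64(363), np.int64(195)) changed frac 0.06
top brushtop (np.int64(149), np.int64(223)) changed frac 0.67
top block (np.int64(162), np.int64(229)) changed frac 0.7
top pencil (np.int64(283), np.int64(219)) changed frac 0.0
top offcut (np.int64(258), np.int64(215)) changed frac 0.13
top cap (np.int64(322), np.int64(218)) changed frac 0.0
scene pick (np.int64(302), np.int64(176)) changed frac 0.29
scene tip (np.int64(337), np.int64(200)) changed frac 0.13
scene glue (np.int64(185), np.int64(225)) changed frac 0.0
scene brushtop (np.int64(281), np.int64(114)) changed frac 0.24
scene block (np.int64(280), np.int64(147)) changed frac 0.35
scene pencil (np.int64(225), np.int64(208)) changed frac 0.13
scene offcut (np.int64(241), np.int64(195)) changed frac 0.58
scene cap (np.int64(201), np.int64(223)) changed frac 0.0
top0 blue px 0 None None
topf blue px 0 None None
```

```bash
python3 - <<'E'
from h import *
c=load('w8');g=cv2.cvtColor(c['image'],cv2.COLOR_RGB2GRAY)
col=g[88:115,256].astype(int);print('col256 rows88..',col)
row=g[160,180:200],g[160,312:332];print(row)
def e(r0): pass
for v in (97.5,98,105.5,106): print(v,onz(c,[(256,v)],.003)[0,:2]*1000,onz(c,[(256,v)],.008)[0,:2]*1000)
# strip through far side between fingers, rows 205..232
print('far',g[205:232,256],[ (v,(onz(c,[(256,v)],.008)[0,0]*1000).round(1)) for v in(218,222,226)])
for n in('s0','sf','s9'):
    s=load(n);h=cv2.cvtColor(s['image'],cv2.COLOR_RGB2HSV)
    b=((h[...,0]>95)&(h[...,0]<130)&(h[...,1]>90)).astype(np.uint8);yy,xx=np.nonzero(b[100:150,255:310])
    print(n,'blue',len(xx),(xx.mean()+255,yy.min()+100,yy.max()+100) if len(xx) else '')
    w=((h[...,1]<60)&(h[...,2]>120))[135:160,265:300];yy,xx=np.nonzero(w);print('  white',len(xx),(xx.mean()+265,yy.mean()+135) if len(xx) else '')
    o=((h[...,0]<14)&(h[...,1]>200)&(h[...,2]>120)).astype(np.uint8)[150:200,270:345];yy,xx=np.nonzero(o);print('  orange',len(xx),(xx.mean()+270,yy.mean()+150))
E
```

```text
col256 rows88.. [189 190 189 193 196 201 205 183 115  55  47  48  53  50  50  48  58 111
 179 213 222 219 219 219 219 219 220]
(array([213, 212, 211, 212, 211, 214, 212, 200, 159,  93,  55,  55,  55,
        59,  90, 158, 210, 222, 223, 219], dtype=uint8), array([195, 191, 195, 195, 189, 152,  95,  54,  41,  65, 119, 165, 189,
       193, 191, 194, 196, 195, 190, 174], dtype=uint8))
97.5 [ 516.23966811 -259.55943061] [ 516.51560018 -259.55109052]
98 [ 516.92630998 -259.54599061] [ 517.19460003 -259.5378001 ]
105.5 [ 527.27629723 -259.34340866] [ 527.42939645 -259.3374728 ]
106 [ 527.96969936 -259.32983684] [ 528.11508132 -259.32405203]
far [ 53  51  53  51  55  50  51  51  47  50  66  94 122 137 132 103  76  93
 122 131 143 167 190 195 202 207 210] [(218, np.float64(694.5)), (222, np.float64(701.0)), (226, np.float64(707.6))]
s0 blue 34 (np.float64(281.1470588235294), np.int64(112), np.int64(136))
  white 54 (np.float64(279.85185185185185), np.float64(147.64814814814815))
  orange 17 (np.float64(301.88235294117646), np.float64(178.8235294117647))
sf blue 33 (np.float64(280.3636363636364), np.int64(111), np.int64(136))
  white 56 (np.float64(279.3392857142857), np.float64(147.19642857142858))
  orange 43 (np.float64(300.74418604651163), np.float64(176.2093023255814))
s9 blue 3 (np.float64(269.0), np.int64(147), np.int64(149))
  white 0 
  orange 18 (np.float64(301.72222222222223), np.float64(178.5))
```

```bash
python3 -c "
from bench import manip
print(manip.job_done(), manip.observe()['time_s'])"
```

```text
the job is handed in; nothing more can be done
the job is handed in; nothing more can be done
```

I finished the job and handed it in at about 56 s of the 210 s allowed.

- **Clips and pick:** Clips 2 and 3 were there and stud 1 was bare. I pried both clips off with the pick's hook, put the pick back on its rest, then moved the loose clips to the red tray with the gripper.
- **Cover:** I lifted it by the knob and laid it flat, knob up, on the mat. It sits within about 3 mm of the mat's centre by the margins in the wrist picture.
- **Brushing:** I made five strokes from the floor to above the rim. The first stroke pressed the floor with 8.6 N. Contact faded over the next strokes (3.8 N, 1.6 N, then no clear reading). The brush seems to have slid about 1.5 mm up in the grip, so the last strokes may have only grazed the floor.
- **Brush:** It is back in the small wooden block, head down.

**Last checks:**
- The brush shows the same blue and white patches as at the start, to within about a pixel.
- The tray had not moved, and the pick was on its rest.
- The bystanders I compared look untouched. The offcut's patch differed by about half in the scene view but little in the top view, which I put down to the arm's shadow.
- Two readings disagreed. The top-view outline put the cover about 3 mm further from the robot than the wrist view did. The plain image differences at the block and brush were large in the top view, which I put down to the arm in the picture.
- My 16 picture views were used up before the end, so these last checks are numeric only.

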